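Turn a drive board face-down with the flip plate

ROBOT

A 6-joint arm with a two-finger parallel gripper is mounted at the origin on a cart in front of the work surface, level with it; the furniture and walls round the work are solid. World frame = base frame: x ahead of the robot, y to its left, z up, the work surface at z = 0. Lengths are in mm, angles in rad, forces in N, time in s.
With the tool pointing down it reaches from about 425 to 1125 mm from the base axis. Payload 14.9 kg.
Tool frame: the origin (TCP) lies at the very end of the fingers, on their centre line; the grasp point (between the pads) lies 19 mm behind it; z points along the fingers, y is the direction in which the jaws open and shut (so a half turn about z gives the same grasp; the last joint's range is limited). The gripper opens to 91 mm and grips with 3 to 60 N. Pads are 32 mm wide; open, the fingers measure 118 mm over their backs; the gripper's body (76 mm by 178 mm) begins 60 mm behind the grasp point.
Start: joints at [1.174, 0.379, 1.734, -0, 1.028, -0.033], TCP at [249.087, 654.196, 175.132] pointing down, gripper open.
Joint ranges: [-2.77, 2.77], [-0.74, 2.19], [0, 2.66], [-1.06, 4.2], [0.31, 2.87], [-3.08, 3.08]. Speed limits (rad/s): [1.89, 1.89, 2.39, 3.14, 3.14, 3.14].

INTERFACE

Orientations are given as a 3x3 rotation matrix whose columns are the frame's x, y, z axes.
In Python, from workcell import state, read_camera, calibration, hand_in gives the robot as it stands.
- The arm moves only by the tool play_rows, never from a script. Its argument "targets" is a list of rows, each an object of numbers: "hand": the closure, from 0 (fully open) to 1 (shut); "dx", "dy", "dz": the shift along the tool's x, y, z in mm; "twist": the turn about the tool's z in degrees. In form: [{"hand": .., "dx": .., "dy": .., "dz": .., "twist": ..}, ...]. A call has 1 to 12 rows; each row shifts and turns the pose as measured when the row begins, along the tool's axes as they then stand; what a row does not reach is not made up. A row lasts 1/12 s, in which the tool goes at most 41.7 mm and 7.16 degrees, less where a joint would pass 70% of its speed; a pose out of reach is approached as far as the arm can. A call with a gripper value outside its range is refused whole. The fingers move at their own pace and stop on an object; the grip force is fixed at half the most. Time passes only in rows, so rows that do not move let the fingers close. It gives the time, the measured TCP pose, the force and the opening at its end, in the units of the state.
- state(): the state, without advancing time (a new reading comes with each control period).
- read_camera(name): name is "scene" or "top" or "wrist"; returns (picture, depth): 480x640x3 uint8, blue, green, red; 480x640 float32, mm along the optical axis (not along the pixel's ray), 0 where there is no reading.
- calibration(name): a dict with "camera_matrix" (3x3 intrinsics, pixels), "k1" (the pictures are not rectified: a ray, as slopes to the right and down, at radius r is drawn at 1 + k1 r^2 times it, then the intrinsics apply), "view" (4x4, takes a point from world to camera coordinates). Camera axes: x right, y down, z forward; pixel columns grow to the right and rows downward; lengths in mm; the calibration is good to about 2 mm. A picture is of the moment at which its call begins: read the wrist's pose just before it. calibration takes no time and is no camera call; for the wrist camera it gives the pose at the moment of the call.
- hand_in(): hands the job in, once; it reports no verdict.
The state is a dict: "time": time; "q": joint angles; "qvel": joint speeds; "joint_torque": joint torques, N m; "ee_pos": TCP position; "tool_rot": TCP orientation; "ft_force": force on the tool from outside, world axes, zero at the start; "wrist_torque": the same for the moment, N m; "grip_width": finger opening in mm.
Only numpy, scipy, OpenCV 4.12 (cv2) and the standard library are available. Lean on these libraries where they do the work, as an engineer would, in place of code of your own. Each camera call takes 0.05 s, during which the arm holds its last target.

TASK

Turn the circuit board over with the flip fixture: slide it from the loading tray fully home into the pocket of the open yellow plate, swing the plate by its handle right over onto the nest so that the board drops in face-down, then swing the plate back to fully open, leaving the board lying flat in the nest. Do not let the board fall off the fixture, and leave the other things on the bench where they are.

Things in the scene. Friction and masses are not known exactly. Their poses are not given: they have to be found in the camera images.
- board_flipper: Fixture bolted to the bench, 128 mm (x) by 316 mm (y), z up. Origin on the bench top under the middle of the hinge, whose axis runs along the fixture's x, 50 mm above the bench. On its +y side (robot's left) lies the yellow swinging plate, then the aluminium loading tray; on its -y side the nest: two aluminium rails with blue corner walls and an open well between.
- tray_floor (a point): Middle of the loading tray's floor, 51 mm above the bench and 152 mm from the hinge on the fixture's +y side. The floor reaches from 96 to 209 mm from the hinge and is open at its outer end; 8 mm high side guides stand at x = +/-58 mm and narrow to +/-52 mm towards the plate.
- flip_plate (a joint): Angle of the yellow plate (116 mm along the hinge, 91 mm out from it, 5 mm thick, 0.2 kg): 0 = open and level beside the tray, 3.14 = swung right over, face-down on the nest. The stiff hinge (0.3 N m friction) keeps it where it is left. Nothing clamps the board in the plate: when the plate comes near upright it tips over into the nest by itself.
- flip_handle (a point): Middle of the plate's round black handle, where to grip it: a sleeve 14 mm across, 66 mm long that spins freely on its rod, parallel to the hinge, on the robot's side of the plate, red 20 mm knob at the free end. It lies 78 mm from the hinge axis, 100 mm to the fixture's -x side; plate edge 38 mm away along the rod. It swings in a half circle, is 50 mm above the bench at both ends.
- pocket_seat (a point): Point on the plate's pocket floor (moves with the plate) where the board's origin comes when the board is fully home against the 9 mm high black stop bar by the hinge. Plate open: 50 mm from the hinge on the fixture's +y side, 50 mm above the bench (1 mm below the tray floor). 8 mm high black side walls at x = +/-52 mm; open towards the tray and on top.
- nest_seat (a point): Point in the nest where the board's origin comes when it lies face-down, fully in: 55 mm from the hinge on the fixture's -y side, 47 mm above the bench. The blue corner walls then hold the board with about 2 mm of play, its parts hanging in the well. After tipping in it may ride 3 to 5 mm high on the walls; the plate presses it down in the last 0.2 rad of its swing.
- drive_board: Loose aluminium-backed circuit board, 100 mm (x) by 72 mm (y), 4 mm thick, 18 mm high over its tallest parts, 0.15 kg. Origin at the middle of its bare underside, z out of the parts side (face). Starts face-up on the tray. A green connector block (72 mm long, top 16 mm above the underside) is flush with its outer +y edge, 36 mm from the origin: a good face to push on.
- tape_roll: Bystander: roll of yellow tape, 89 mm across, 18 mm high; origin under its centre.
- driver_yellow: Bystander: yellow and black screwdriver, 160 mm long, lying; origin under its middle.
- white_tub: Bystander: round white tub, 90 mm across, 36 mm high; origin under its centre.
- power_brick: Bystander: black power brick, 44x99x30 mm; origin under its centre.
Things that resemble listed ones, but are neither listed nor needed, are in the scene too. Leave any blue or pink look-alike of the drive_board alone.

How it is judged (in metres and radians):
On the way, in this order (a step that is already met when the one before it is completed fails the run):
1. the board is fully home in the pocket of the open plate, face-up (x of drive_board in the frame of pocket_seat between -0.004 and 0.004 m and y of drive_board in the frame of pocket_seat between -0.005 and 0.005 m and z of drive_board in the frame of pocket_seat between -0.003 and 0.003 m and angle between drive_board's own z axis and vertical below 0.06 rad and value of joint flip_plate below 0.1 rad), for 0.2 s.
2. the plate is swung right over and the board lies face-down in the nest (x of drive_board in the frame of nest_seat between -0.004 and 0.004 m and y of drive_board in the frame of nest_seat between -0.005 and 0.005 m and z of drive_board in the frame of nest_seat between -0.0025 and 0.0025 m and angle between drive_board's own z axis and vertical above 3.08 rad and value of joint flip_plate above 2.95 rad), for 0.2 s.
At the end, for the whole second after the job is handed in: The board lies still, face-down and flat in the nest (origin within 4 mm along and 5 mm across the hinge, 2.5 mm in height of nest_seat, under 0.06 rad from level), and the plate is back open (below 0.2 rad) (x of drive_board in the frame of nest_seat between -0.004 and 0.004 m and y of drive_board in the frame of nest_seat between -0.005 and 0.005 m and z of drive_board in the frame of nest_seat between -0.0025 and 0.0025 m and angle between drive_board's own z axis and vertical above 3.08 rad and value of joint flip_plate below 0.2 rad and linear speed of drive_board below 0.02 m/s); the robot touches nothing.
It fails at once if the board falls off the fixture (height (world z) of drive_board below 0.03 m).
It fails at once if the tape roll is pushed away (over 40 mm) (distance of tape_roll from where it was at the start of the episode above 0.04 m).
It fails at once if the yellow driver is pushed away (over 40 mm) (distance of driver_yellow from where it was at the start of the episode above 0.04 m).
It fails at once if the white tub is pushed away (over 40 mm) (distance of white_tub from where it was at the start of the episode above 0.04 m).
It fails at once if the power brick is pushed away (over 40 mm) (distance of power_brick from where it was at the start of the episode above 0.04 m).
It also fails if it takes over 70 s, if anything falls off the work surface, if the arm or the gripper's body presses on something with over 40 N, if the wrist force passes 120 N, or if a joint passes its speed limit or range.

## Working session

There is one attempt and no reset: what is moved stays moved. The work goes in short steps, Python scripts to look and compute and a tool call to move; the robot and the scene stay as the last step left them, time stands still between calls to the robot, and variables do not carry over. Pictures are saved under pics/ and viewed, and the job is handed in when it is done.

Besides the shell and the picture viewer there is one more tool, called after ">>>" by a JSON object that holds its "op" and its "data", one argument or row to a line. play_rows: Moves the arm, as the interface text tells. Its arguments: {"type":"object","properties":{"targets":{"type":"array"}},"required":["targets"]}

```bash
ls; mkdir -p pics
python3 - <<'E'
from workcell import *
import cv2
s=state();print(s)
for n in ("scene","top","wrist"):
    p,d=read_camera(n);cv2.imwrite(f"pics/a_{n}.png",p)
    c=calibration(n);print(n,c)
E
```

```text
pics
{'time': 0.0, 'q': array([ 1.17368805e+00,  3.79395857e-01,  1.73477851e+00, -2.37053039e-05,
        1.02852541e+00, -3.32755466e-02]), 'qvel': array([-0.00089529, -0.0003051 , -0.00086464,  0.00076976,  0.00014264,
       -0.00025026]), 'joint_torque': array([-1.01203263e-03, -7.63758659e+01, -4.34354424e+01,  6.50246534e-02,
        4.25849087e-02, -1.02646316e-04]), 'ee_pos': array([248.92395126, 653.76887804, 174.49829527]), 'tool_rot': array([[-9.34544134e-01,  3.55847008e-01, -4.09458352e-04],
       [ 3.55847244e-01,  9.34543568e-01, -1.02882167e-03],
       [ 1.65535557e-05, -1.10718388e-03, -9.99999387e-01]]), 'ft_force': array([ 0.29853331,  0.03326749, -0.02054014]), 'wrist_torque': array([-0.02310243, -0.05191842, -0.05364945]), 'grip_width': 91.22898605796418}
scene {'camera_matrix': array([[547.08248939,   0.        , 316.87584752],
       [  0.        , 547.08248939, 237.8068781 ],
       [  0.        ,   0.        ,   1.        ]]), 'k1': -0.12926408976574694, 'view': array([[ 7.43982022e-01, -6.67990703e-01, -1.67084192e-02,
        -3.82879004e+02],
       [-2
[... 658 characters left out ...]
29919138e-04, -9.82335202e-01,
         1.05078626e+03],
       [ 0.00000000e+00,  0.00000000e+00,  0.00000000e+00,
         1.00000000e+00]])}
wrist {'camera_matrix': array([[406.76859588,   0.        , 321.74882069],
       [  0.        , 406.76859588, 243.40166446],
       [  0.        ,   0.        ,   1.        ]]), 'k1': -0.04210031670687306, 'view': array([[ 3.54810937e-01,  9.34936261e-01, -1.84039289e-03,
        -6.98956932e+02],
       [ 9.05325301e-01, -3.43080663e-01,  2.50363254e-01,
        -2.90524047e+01],
       [ 2.33442281e-01, -9.04977750e-02, -9.68150223e-01,
         3.91559950e+02],
       [ 0.00000000e+00,  0.00000000e+00,  0.00000000e+00,
         1.00000000e+00]])}
```

View pics/a_top.png

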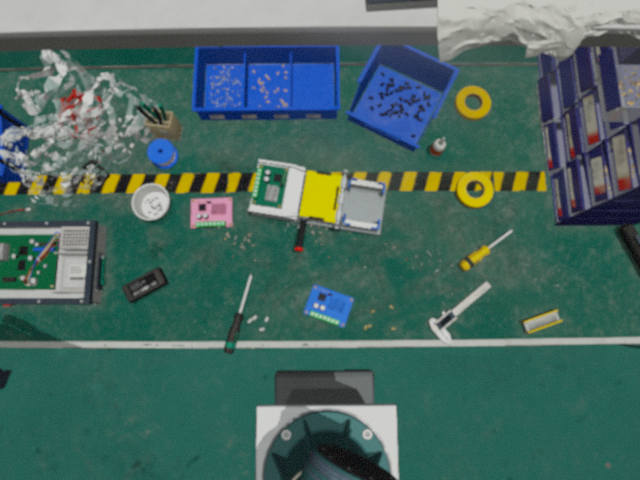

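View pics/a_scene.png

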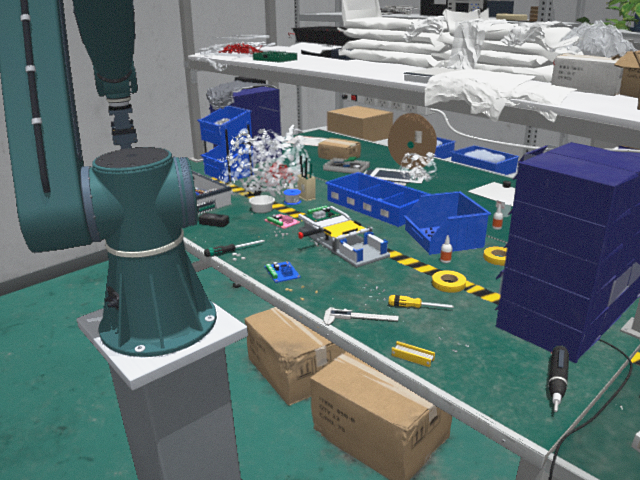

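View pics/a_wrist.png

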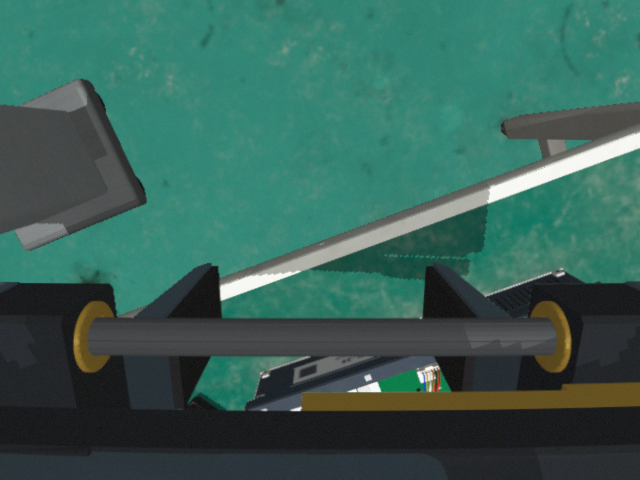

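```bash
cat > h.py <<'E'
import numpy as np, cv2
from workcell import *
def ray(n,u,v,c=None):
    c=c or calibration(n);K=c["camera_matrix"]
    d=cv2.undistortPoints(np.array([[[u,v]]],float),K,np.array([c["k1"],0,0,0,0.]))[0,0] if 0 else None
    x=(u-K[0,2])/K[0,0];y=(v-K[1,2])/K[1,1];X,Y=x,y
    for _ in range(20):
        f=1+c["k1"]*(X*X+Y*Y);X,Y=x/f,y/f
    V=c["view"];R=V[:3,:3];o=-R.T@V[:3,3]
    return o,R.T@np.array([X,Y,1.])
def onz(n,u,v,z,c=None):
    o,d=ray(n,u,v,c);return o+d*(z-o[2])/d[2]
def proj(n,P,c=None):
    c=c or calibration(n);V=c["view"];p=V[:3,:3]@np.asarray(P,float)+V[:3,3];x,y=p[:2]/p[2];f=1+c["k1"]*(x*x+y*y);K=c["camera_matrix"]
    return K[0,0]*x*f+K[0,2],K[1,1]*y*f+K[1,2]
E
python3 - <<'E'
from h import *
p=cv2.imread("pics/a_top.png")
cv2.imwrite("pics/b.png",cv2.resize(p[150:260,235:395],None,fx=5,fy=5,interpolation=cv2.INTER_CUBIC))
hsv=cv2.cvtColor(p,cv2.COLOR_BGR2HSV)
m=cv2.inRange(hsv,(22,140,120),(34,255,255));m[:165]=0;m[230:]=0;m[:,:290]=0;m[:,350:]=0
c=max(cv2.findContours(m,0,2)[0],key=cv2.contourArea);r=cv2.minAreaRect(c);print(r)
b=cv2.boxPoints(r);
for q in b: print(q,onz("top",*q,50).round(1))
print(onz("top",300,248,50))
E
```

```text
((320.61279296875, 194.5697479248047), (36.56925582885742, 51.147705078125), 9.926244735717773)
[298.19345 216.60886] [578.1  63.   50. ]
[307.01028 166.2268 ] [701.2  42.4  50. ]
[343.03214 172.53064] [685.  -43.2  50. ]
[334.2153  222.91269] [562.5 -20.9  50. ]
[503.85508288  58.62111311  50.        ]
```

View pics/b.png

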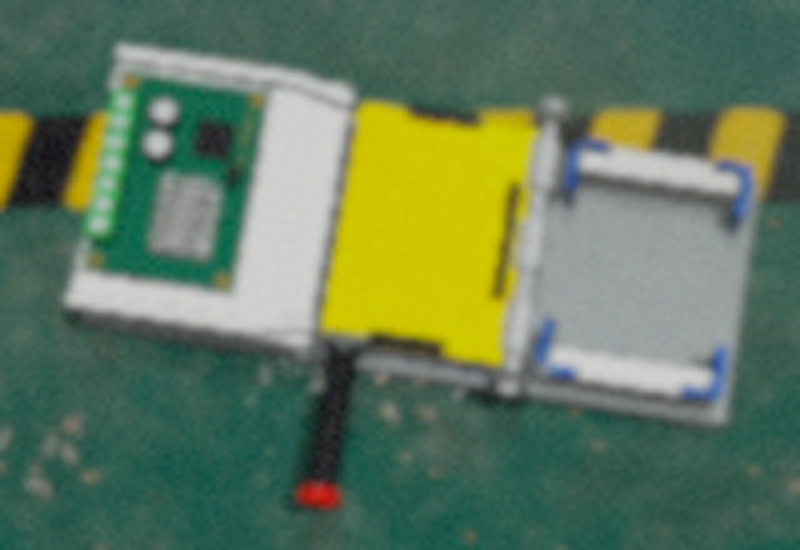

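Run:
```python
from h import *
s=state();c=calibration("wrist");V=c["view"];o=-V[:3,:3].T@V[:3,3];R=s["tool_rot"]
print("cam in tool",(R.T@(o-s["ee_pos"])).round(1),"axis in tool",(R.T@V[2,:3]).round(3))
f=lambda u,v,z:onz("top",235+u/5,150+v/5,z).round(1)
for n,u,v,z in [("knob",318,495,50),("hinge far",550,105,50),("hinge near",508,388,50),("plate TL",357,103,50),("plate BL",322,332,50),("plate BR",502,362,50),("conn top",125,88,67),("conn bot",98,236,67),("conn outer top",112,88,67),("conn outer bot",85,235,67),("tray TL",115,45,55),("tray BL",66,305,51),("board inner top",265,97,55),("board inner bot",232,292,55),("nest BR",727,420,45),("nest TR",757,180,45)]:
    print(n,f(u,v,z))
b=onz("top",270,187,55)
```

```text
cam in tool [  70.7   -0.3 -210.4] axis in tool [-0.25  -0.001  0.968]
knob [501.5  61.8  50. ]
hinge far [688.8 -47.9  50. ]
hinge near [551.4 -26.3  50. ]
plate TL [690.3  43.9  50. ]
plate BL [578.6  60.2  50. ]
plate BR [563.7 -23.6  50. ]
conn top [692.7 152.3  67. ]
conn bot [620.9 163.4  67. ]
conn outer top [692.7 158.4  67. ]
conn outer bot [621.4 169.5  67. ]
tray TL [718.4 159.   55. ]
tray BL [592. 180.  51.]
board inner top [691.9  87.3  55. ]
board inner bot [596.8 102.   55. ]
nest BR [ 536.6 -128.3   45. ]
nest TR [ 652.7 -146.    45. ]
```

>>> {"op": "play_rows", "data": {
  "targets": [
    {"hand":0,"dx":0,"dy":0,"dz":-38,"twist":-6},
    {"hand":0,"dx":0,"dy":0,"dz":-38,"twist":-6},
    {"hand":0,"dx":-25,"dy":-27,"dz":-5,"twist":0},
    {"hand":0,"dx":-25,"dy":-27,"dz":-5,"twist":0},
    {"hand":0,"dx":-25,"dy":-27,"dz":-5,"twist":0},
    {"hand":0,"dx":-25,"dy":-27,"dz":-5,"twist":0},
    {"hand":0,"dx":-25,"dy":-27,"dz":-5,"twist":0},
    {"hand":0,"dx":-25,"dy":-27,"dz":-5,"twist":0},
    {"hand":0,"dx":-25,"dy":-27,"dz":-5,"twist":0},
    {"hand":0,"dx":-25,"dy":-27,"dz":-5,"twist":0},
    {"hand":0,"dx":-25,"dy":-27,"dz":-5,"twist":0},
    {"hand":0,"dx":-25,"dy":-27,"dz":-5,"twist":0}
  ]
}}

```text
time: 1.15
ee_pos: [460.6, 340.8, 303.4]
tool_rot: [[-0.991, 0.134, -0.002], [0.134, 0.991, -0.005], [0.002, -0.006, -1.0]]
ft_force: [-0.1, 0.9, 0.6]
grip_width: 91.2
```

>>> {"op": "play_rows", "data": {
  "targets": [
    {"hand":0,"dx":-26,"dy":-27,"dz":0,"twist":0},
    {"hand":0,"dx":-26,"dy":-27,"dz":0,"twist":0},
    {"hand":0,"dx":-26,"dy":-27,"dz":0,"twist":0},
    {"hand":0,"dx":-26,"dy":-27,"dz":0,"twist":0},
    {"hand":0,"dx":-26,"dy":-27,"dz":0,"twist":0},
    {"hand":0,"dx":-26,"dy":-27,"dz":0,"twist":0},
    {"hand":0,"dx":-26,"dy":-27,"dz":0,"twist":0},
    {"hand":0,"dx":-26,"dy":-27,"dz":0,"twist":0},
    {"hand":0,"dx":-26,"dy":-27,"dz":0,"twist":0},
    {"hand":0,"dx":-26,"dy":-27,"dz":0,"twist":0},
    {"hand":0,"dx":0,"dy":0,"dz":0,"twist":0},
    {"hand":0,"dx":0,"dy":0,"dz":0,"twist":0}
  ]
}}

```text
time: 2.15
ee_pos: [692.2, 13.9, 304.4]
tool_rot: [[-0.99, 0.14, -0.002], [0.14, 0.99, -0.005], [0.001, -0.005, -1.0]]
ft_force: [-0.5, 1.2, -0.6]
grip_width: 91.5
```

Run:
```python
from h import *
import pickle
s=state();c=calibration("wrist");p,d=read_camera("wrist");pickle.dump((s,c,p,d),open("w1.pkl","wb"));cv2.imwrite("pics/w1.png",p);print(s["ee_pos"],s["q"])
```

```text
[692.23131398  13.87286878 304.38291755] [-0.01136581  0.25101421  1.65847785 -0.00537534  1.23411656 -1.44007603]
```

View pics/w1.png

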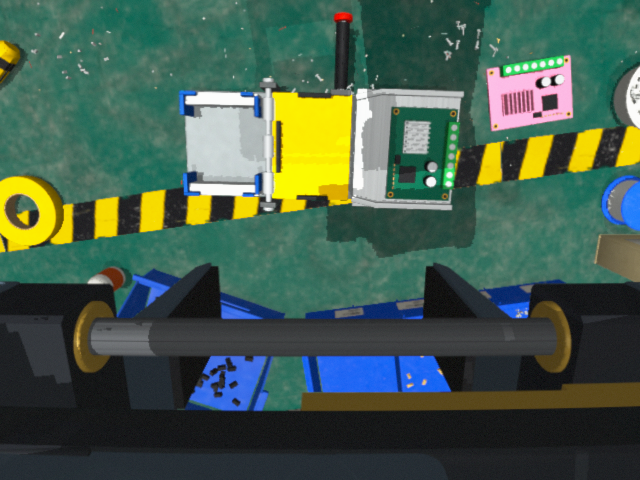

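Run:
```python
from h import *
p=cv2.imread("pics/w1.png")
cv2.imwrite("pics/w1a.png",cv2.resize(p[5:145,170:370],None,fx=4,fy=4,interpolation=cv2.INTER_CUBIC))
cv2.imwrite("pics/w1b.png",cv2.resize(p[80:220,310:480],None,fx=4,fy=4,interpolation=cv2.INTER_CUBIC))
cv2.imwrite("pics/w1c.png",cv2.resize(p[80:220,170:370],None,fx=4,fy=4,interpolation=cv2.INTER_CUBIC))
```

```text
(no output)
```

View pics/w1a.png

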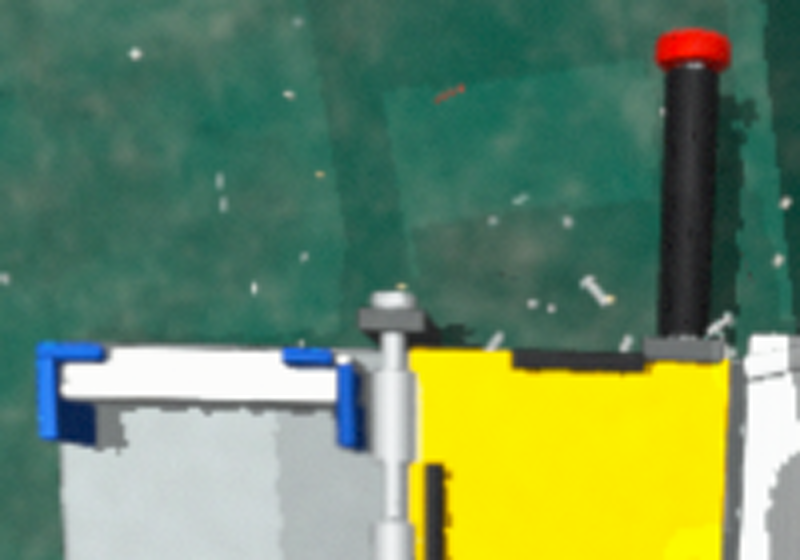

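View pics/w1b.png

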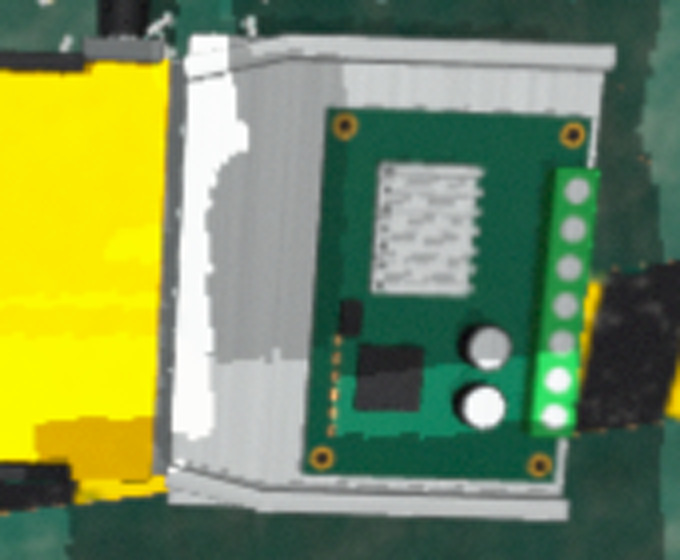

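View pics/w1c.png

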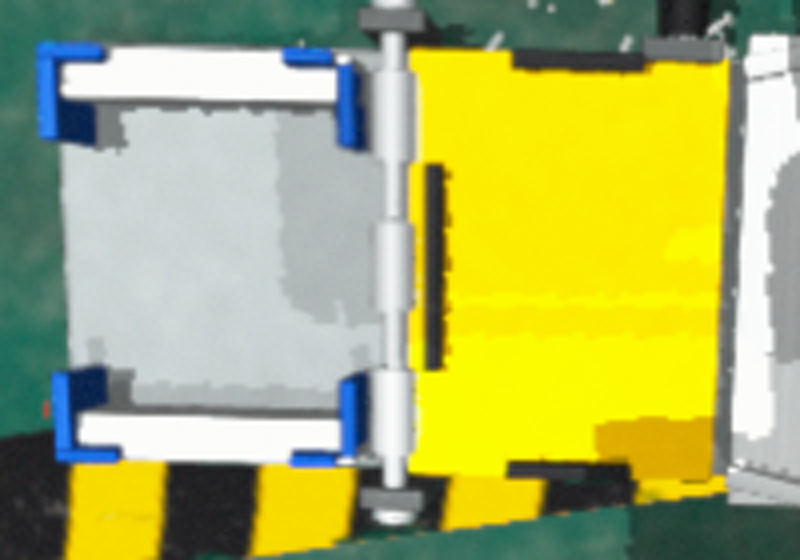

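Run:
```python
from h import *
import pickle
s,c,p,d=pickle.load(open("w1.pkl","rb"))
A=lambda u,v:(170+u/4-.375,5+v/4-.375)
B=lambda u,v:(310+u/4-.375,80+v/4-.375)
C=lambda u,v:(170+u/4-.375,80+v/4-.375)
P=lambda uv,z:onz("wrist",*uv,z,c)[:2]
g={}
for n,uv,z in [("hN",C(395,45),50),("hF",C(395,480),50),("plate outer N",C(728,60),50),("plate outer F",C(712,477),50),("plate in N",C(410,48),50),("plate in F",C(410,470),50),("handle top",A(692,80),50),("handle base",A(684,335),50),("knob",A(693,50),50),
 ("board in N",B(328,107),55),("board in F",B(303,472),55),("board out N",B(592,120),55),("board out F",B(562,480),55),("conn out N",B(600,170),67),("conn out F",B(573,437),67),("tray out N",B(612,55),59),("tray out F",B(566,510),59),("guide in N",B(190,50),59),("guide in F",B(170,485),59)]:
    g[n]=P(uv,z)
    dd=d[int(round(uv[1])),int(round(uv[0]))]
    print(n,g[n].round(1))
m=(g["hN"]+g["hF"])/2; v=g["hF"]-g["hN"]; yaw=np.arctan2(v[1],v[0]);print("hinge mid",m,"yaw",np.degrees(yaw),np.linalg.norm(v))
v=g["handle base"]-g["handle top"];print("handle yaw",np.degrees(np.arctan2(v[1],v[0])))
v=g["plate outer F"]-g["plate outer N"];print("plate yaw",np.degrees(np.arctan2(v[1],v[0])),np.linalg.norm(v))
v=g["board in F"]-g["board in N"];print("board yaw",np.degrees(np.arctan2(v[1],v[0])),np.linalg.norm(v))
v=g["conn out F"]-g["conn out N"];print("conn yaw",np.degrees(np.arctan2(v[1],v[0])),np.linalg.norm(v))
yaw=np.radians(-8.8)
R=np.array([[np.cos(yaw),-np.sin(yaw)],[np.sin(yaw),np.cos(yaw)]])
for k in g: print(k,(R.T@(g[k]-m)).round(1))
# depth check of hinge/plate
V=c["view"];
for n,uv in [("plate",(310,140)),("tray",(375,130)),("handle",A(688,200)),("conn",B(565,300)),("hingerod",C(395,190))]:
    u,w=map(int,uv);o,dd=ray("wrist",u,w,c);q=o+dd*np.median(d[w-1:w+2,u-1:u+2]);print(n,q.round(1))
```

```text
hN [563.5 -28.5]
hF [680.6 -48.5]
plate outer N [580.   60.4]
plate outer F [692.3  41.9]
plate in N [564.9 -24.6]
plate in F [678.3 -43.7]
handle top [509.   59.7]
handle base [572.   49.4]
knob [501.8  60.9]
board in N [598.3 101.3]
board in F [696.   84.4]
board out N [611.2 172. ]
board out F [708.3 157.3]
conn out N [624.5 169.4]
conn out F [694.6 157.7]
tray out N [595.3 177.1]
tray out F [716.3 156.8]
guide in N [579.1  65.8]
guide in F [693.9  46.3]
hinge mid [622.03097834 -38.4592699 ] yaw -9.700288229245626 118.73795653879814
handle yaw -9.310919019426727
plate yaw -9.331018180650645 113.77953313890337
board yaw -9.827014589557805 99.10142655773006
conn yaw -9.547516521196366 71.00393490995468
hN [-59.4   0.9]
hF [59.4 -0.9]
plate outer N [-56.6  91.2]
plate outer F [57.1 90.2]
plate in N [-58.6   5. ]
plate in F [56.4  3.4]
handle top [-126.7   79.7]
handle base [-62.9  79.1]
knob [-134.    79.8]
board in N [-44.8 134.5]
board in F [ 54.3 132.7]
board out N [-42.9 206.3]
board out F [ 55.3 206.7]
conn out N [-29.3 205.8]
conn out F [ 41.7 204.9]
tray out N [-59.4 209. ]
tray out F [ 63.3 207.3]
guide in N [-58.3  96.4]
guide in F [58.  94.8]
plate [621.3   8.7  51.1]
tray [620.5  81.2  51.7]
handle [538.9  53.8  57.4]
conn [656.3 156.6  68.3]
hingerod [601.1 -34.7  54. ]
```

>>> {"op": "play_rows", "data": {
  "targets": [
    {"hand":0.12,"dx":0,"dy":0,"dz":0,"twist":7},
    {"hand":0.12,"dx":0,"dy":0,"dz":0,"twist":7},
    {"hand":0.12,"dx":0,"dy":0,"dz":0,"twist":7},
    {"hand":0.12,"dx":0,"dy":0,"dz":0,"twist":7},
    {"hand":0.12,"dx":0,"dy":0,"dz":0,"twist":7},
    {"hand":0.12,"dx":0,"dy":0,"dz":0,"twist":7},
    {"hand":0.12,"dx":0,"dy":0,"dz":0,"twist":7},
    {"hand":0.12,"dx":0,"dy":0,"dz":0,"twist":7},
    {"hand":0.12,"dx":0,"dy":0,"dz":0,"twist":7},
    {"hand":0.12,"dx":0,"dy":0,"dz":0,"twist":7},
    {"hand":0.12,"dx":0,"dy":0,"dz":0,"twist":7},
    {"hand":0.12,"dx":0,"dy":0,"dz":0,"twist":7}
  ]
}}

```text
time: 3.2
ee_pos: [682.8, 28.6, 303.4]
tool_rot: [[0.066, 0.998, -0.007], [0.998, -0.066, -0.004], [-0.004, -0.007, -1.0]]
ft_force: [1.0, -0.3, -0.6]
grip_width: 80.0
```

```bash
cat >> h.py <<'E'
O=np.array([622.,-38.4]);YAW=np.radians(-9.4)
RF=np.array([[np.cos(YAW),-np.sin(YAW)],[np.sin(YAW),np.cos(YAW)]])
def fx():  # TCP in fixture frame + heading error of tool y vs fixture x
    s=state();R=s["tool_rot"];f=RF.T@(s["ee_pos"][:2]-O)
    return s,np.r_[f,s["ee_pos"][2]]
def plan(x,y,z):
    s,f=fx();R=s["tool_rot"];w=np.r_[O+RF@np.array([x,y]),z]-s["ee_pos"]
    t=R.T@w;h=np.degrees(np.arctan2(R[1,1],R[0,1]))
    print("fix",f.round(1),"need tool",t.round(1),"tool y heading in fixture",round(h+9.4,2),"F",s["ft_force"].round(1),"w",round(s["grip_width"],1))
E
python3 -c "
from h import *
plan(6.2,200,150)"
```

```text
fix [ 49.1  76.  303.4] need tool [128.2 -29.5 153.1] tool y heading in fixture 5.61 F [ 1.  -0.3 -0.6] w 80.0
```

>>> {"op": "play_rows", "data": {
  "targets": [
    {"hand":0.12,"dx":0,"dy":0,"dz":0,"twist":5.6},
    {"hand":0.12,"dx":28,"dy":-8,"dz":10,"twist":0},
    {"hand":0.12,"dx":28,"dy":-8,"dz":30,"twist":0},
    {"hand":0.12,"dx":28,"dy":-8,"dz":30,"twist":0},
    {"hand":0.12,"dx":28,"dy":-8,"dz":30,"twist":0},
    {"hand":0.12,"dx":0,"dy":0,"dz":30,"twist":0},
    {"hand":0.12,"dx":0,"dy":0,"dz":0,"twist":0}
  ]
}}

```text
time: 3.78
ee_pos: [665.4, 155.6, 173.3]
tool_rot: [[0.171, 0.985, -0.001], [0.985, -0.171, -0.003], [-0.003, -0.0, -1.0]]
ft_force: [-1.3, 0.0, -0.9]
grip_width: 80.1
```

```bash
python3 -c "
from h import *
plan(6.2,200,62)
p,d=read_camera('wrist');cv2.imwrite('pics/w2.png',p)
c=calibration('wrist')
for q in [(6.2,205.4,67),(42,205.4,67),(-29,205.4,67)]: print(proj('wrist',np.r_[O+RF@np.array(q[:2]),q[2]],c))
"
```

```text
fix [ 11.1 198.4 173.3] need tool [  1.9  -4.9 111.3] tool y heading in fixture -0.47 F [-1.3  0.  -0.9] w 80.1
(np.float64(314.10803877069884), np.float64(219.61017852246178))
(np.float64(358.828051530971), np.float64(219.2790134259975))
(np.float64(270.1594687501148), np.float64(219.95931775861305))
```

View pics/w2.png

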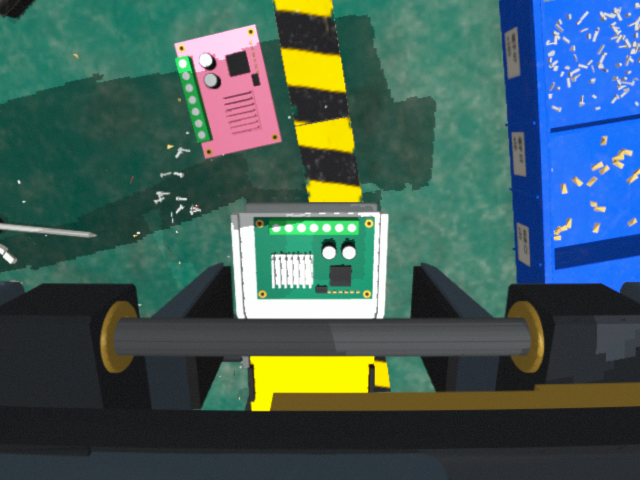

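>>> {"op": "play_rows", "data": {
  "targets": [
    {"hand":0.12,"dx":1,"dy":-3,"dz":30,"twist":-0.5},
    {"hand":0.12,"dx":1,"dy":-2,"dz":30,"twist":0},
    {"hand":0.12,"dx":0,"dy":0,"dz":25,"twist":0},
    {"hand":0.12,"dx":0,"dy":0,"dz":12,"twist":0},
    {"hand":0.12,"dx":0,"dy":0,"dz":0,"twist":0}
  ]
}}

```text
time: 4.25
ee_pos: [667.8, 160.3, 88.7]
tool_rot: [[0.161, 0.987, 0.014], [0.987, -0.161, -0.0], [0.002, 0.014, -1.0]]
ft_force: [0.4, 0.1, -1.1]
grip_width: 80.4
```

```bash
python3 -c "
from h import *
plan(6.2,200,62)
p,d=read_camera('wrist');cv2.imwrite('pics/w3.png',p)
"
```

```text
fix [ 12.7 203.6  88.7] need tool [-3.6 -6.9 26.6] tool y heading in fixture 0.12 F [ 0.4  0.1 -1.1] w 80.4
```

View pics/w3.png

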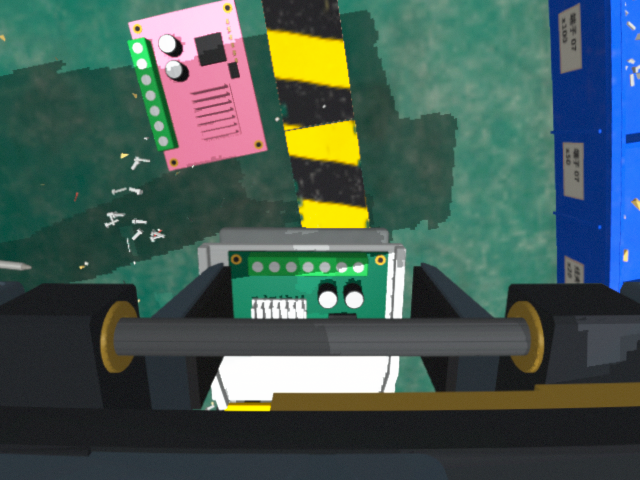

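>>> {"op": "play_rows", "data": {
  "targets": [
    {"hand":0.12,"dx":-4,"dy":-7,"dz":0,"twist":0},
    {"hand":0.12,"dx":0,"dy":0,"dz":0,"twist":0},
    {"hand":0.12,"dx":0,"dy":0,"dz":0,"twist":0}
  ]
}}

```text
time: 4.55
ee_pos: [663.1, 157.4, 95.7]
tool_rot: [[0.162, 0.987, 0.021], [0.987, -0.162, 0.001], [0.005, 0.021, -1.0]]
ft_force: [-0.6, 0.1, 0.5]
grip_width: 80.4
```

```bash
python3 -c "
from h import *
plan(6.2,200,62)
"
```

```text
fix [  8.5 199.9  95.7] need tool [-0.1 -3.  33.7] tool y heading in fixture 0.08 F [-0.6  0.1  0.5] w 80.4
```

>>> {"op": "play_rows", "data": {
  "targets": [
    {"hand":0.12,"dx":0,"dy":0,"dz":0,"twist":0},
    {"hand":0.12,"dx":0,"dy":0,"dz":0,"twist":0},
    {"hand":0.12,"dx":0,"dy":0,"dz":0,"twist":0}
  ]
}}

```text
time: 4.8
ee_pos: [664.6, 157.6, 99.1]
tool_rot: [[0.162, 0.986, 0.026], [0.987, -0.162, 0.002], [0.006, 0.025, -1.0]]
ft_force: [0.4, -0.1, -0.2]
grip_width: 80.4
```

```bash
python3 -c "
from h import *
plan(6.2,200,62)
s=state();print(s['tool_rot'].round(4),s['qvel'].round(3))
"
```

```text
fix [ 10.  200.3  99.1] need tool [-0.5 -4.8 37. ] tool y heading in fixture 0.06 F [ 0.4 -0.1 -0.2] w 80.4
[[ 0.1621  0.9864  0.0255]
 [ 0.9868 -0.1622  0.0022]
 [ 0.0063  0.0248 -0.9997]] [ 0.    -0.01  -0.004  0.003  0.002  0.001]
```

>>> {"op": "play_rows", "data": {
  "targets": [
    {"hand":0.12,"dx":0,"dy":-1,"dz":4,"twist":0},
    {"hand":0.12,"dx":0,"dy":-1,"dz":4,"twist":0},
    {"hand":0.12,"dx":0,"dy":-1,"dz":4,"twist":0},
    {"hand":0.12,"dx":0,"dy":-1,"dz":4,"twist":0},
    {"hand":0.12,"dx":0,"dy":-1,"dz":4,"twist":0},
    {"hand":0.12,"dx":0,"dy":-1,"dz":4,"twist":0}
  ]
}}

```text
time: 5.3
ee_pos: [659.3, 158.8, 73.2]
tool_rot: [[0.162, 0.986, 0.026], [0.987, -0.162, 0.002], [0.007, 0.026, -1.0]]
ft_force: [0.4, 0.4, 0.1]
grip_width: 80.2
```

```bash
python3 -c "
from h import *
plan(6.2,200,62)
s=state();print(s['tool_rot'].round(4),s['qvel'].round(3),s['q'].round(3))
"
```

```text
fix [  4.6 200.7  73.2] need tool [-0.7  1.3 11.2] tool y heading in fixture 0.06 F [0.4 0.4 0.1] w 80.2
[[ 0.162   0.9864  0.0263]
 [ 0.9868 -0.1622  0.0024]
 [ 0.0066  0.0255 -0.9997]] [ 0.008  0.063  0.039 -0.001 -0.095  0.008] [ 0.203  0.46   1.834 -0.004  0.821  0.369]
```

>>> {"op": "play_rows", "data": {
  "targets": [
    {"hand":0.12,"dx":0,"dy":1,"dz":4,"twist":0},
    {"hand":0.12,"dx":0,"dy":0,"dz":3,"twist":0},
    {"hand":0.12,"dx":0,"dy":0,"dz":2,"twist":0},
    {"hand":0.12,"dx":0,"dy":0,"dz":1,"twist":0}
  ]
}}

```text
time: 5.63
ee_pos: [659.6, 158.5, 60.5]
tool_rot: [[0.162, 0.986, 0.024], [0.987, -0.162, 0.002], [0.006, 0.024, -1.0]]
ft_force: [0.0, 0.4, -0.9]
grip_width: 80.3
```

```bash
python3 -c "
from h import *
plan(6.2,200,62)
p,d=read_camera('wrist');cv2.imwrite('pics/w4.png',p)
"
```

```text
fix [  5.  200.5  60.5] need tool [-0.4  1.3 -1.5] tool y heading in fixture 0.07 F [ 0.   0.4 -0.9] w 80.3
```

View pics/w4.png

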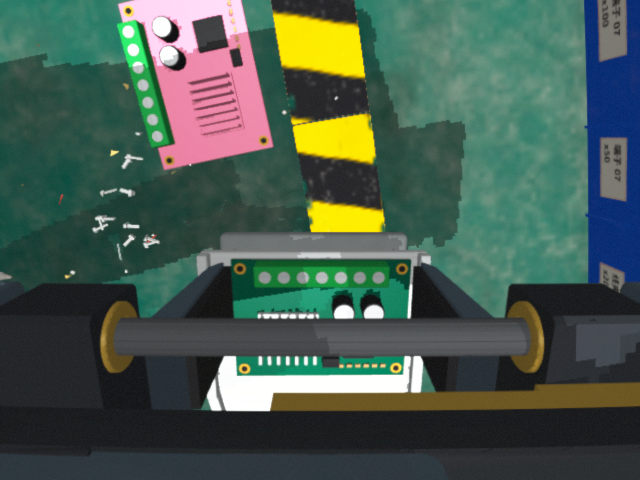

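>>> {"op": "play_rows", "data": {
  "targets": [
    {"hand":0.35,"dx":0,"dy":1,"dz":0,"twist":0},
    {"hand":0.35,"dx":0,"dy":0,"dz":0,"twist":0},
    {"hand":0.35,"dx":0,"dy":0,"dz":0,"twist":0},
    {"hand":0.35,"dx":0,"dy":0,"dz":0,"twist":0}
  ]
}}

```text
time: 6.02
ee_pos: [661.1, 158.4, 60.9]
tool_rot: [[0.162, 0.986, 0.025], [0.987, -0.162, 0.002], [0.006, 0.024, -1.0]]
ft_force: [0.2, -0.2, 0.1]
grip_width: 59.4
```

```bash
python3 -c "
from h import *
plan(0,110,61)
p,d=read_camera('wrist');cv2.imwrite('pics/w5.png',p[200:420,180:480])
"
```

```text
fix [  6.4 200.6  60.9] need tool [-90.6  -6.5  -0.8] tool y heading in fixture 0.07 F [ 0.2 -0.2  0.1] w 59.4
```

View pics/w5.png

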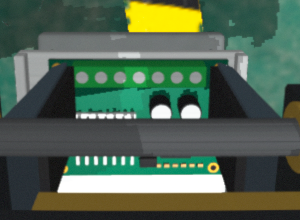

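```bash
python3 -c "
from h import *
s=state();c=calibration('wrist')
p,d=read_camera('wrist')
for x in (-16,0,16):
  for y in (-30,30):
    for z in (0,-19,-60):
      P=s['ee_pos']+s['tool_rot']@np.array([x,y,z]);u,v=proj('wrist',P,c);cv2.circle(p,(int(u),int(v)),2,(0,0,255),-1);cv2.putText(p,f'{x},{z}',(int(u)+3,int(v)),0,.3,(0,255,255),1)
cv2.imwrite('pics/w6.png',cv2.resize(p[200:400,180:460],None,fx=2.8,fy=2.8))
c=np.array([(270,80),(230,150)])
for u,v in [(255,278),(322,278),(388,278),(250,300),(240,320)]:
    o,r=ray('wrist',u,v);q=o+r*d[v,u];print(u,v,q.round(1),(s['tool_rot'].T@(q-s['ee_pos'])).round(1))
"
```

```text
255 278 [625.6 162.7  67.5] [ -1.5 -35.6  -7.4]
322 278 [660.5 157.1  68.6] [-1.3 -0.2 -7.7]
388 278 [696.7 146.4  55.9] [-6.1 36.9  5.9]
250 300 [630.6 167.7 112.3] [  4.5 -30.4 -52.1]
240 320 [645.6 193.2 191.7] [  32.6  -17.8 -131. ]
```

View pics/w6.png

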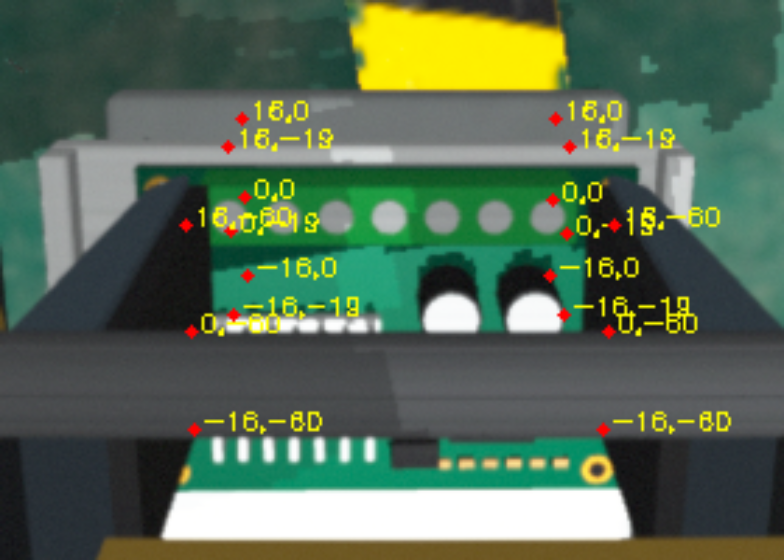

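```bash
python3 -c "
from h import *
s=state();print(s['grip_width'],s['ee_pos'])
p,d=read_camera('scene')
x0,y0=260,140
q=cv2.resize(p[y0:y0+140,x0:x0+180],None,fx=4.4,fy=4.2,interpolation=cv2.INTER_CUBIC)
for z in (0,-19,-79):
  for y in (-30,30):
    u,v=proj('scene',s['ee_pos']+s['tool_rot']@np.array([0,y,z]));cv2.circle(q,(int((u-x0)*4.4),int((v-y0)*4.2)),4,(0,0,255),-1)
cv2.imwrite('pics/s2.png',q)
"
```

```text
59.39255027918311 [661.09583991 158.43283437  60.93246924]
```

View pics/s2.png

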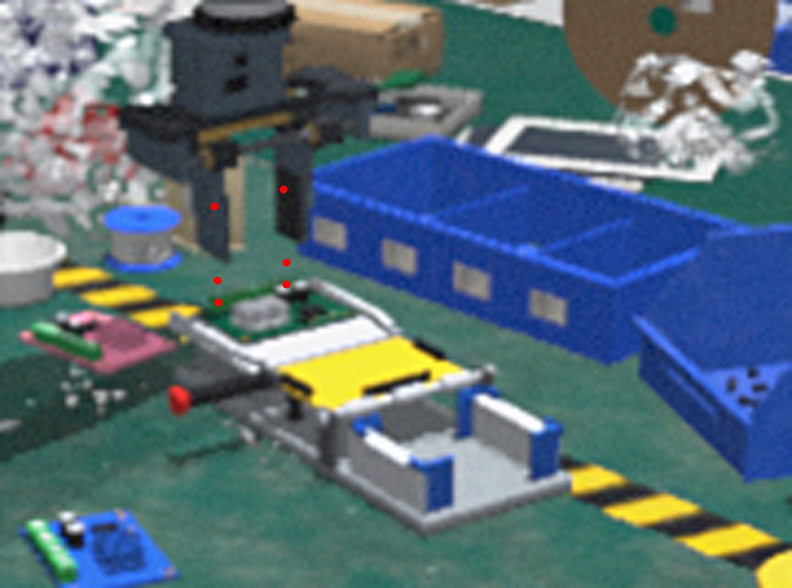

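```bash
python3 -c "
from h import *
s=state();c=calibration('wrist')
p,d=read_camera('wrist');K=c['camera_matrix']
T=[]
V=c['view'];Ri=V[:3,:3].T;o=-Ri@V[:3,3]
uv=np.stack(np.meshgrid(np.arange(640),np.arange(480)),-1).reshape(-1,1,2).astype(float)
n=cv2.undistortPoints(uv,K,np.array([c['k1'],0,0,0,0.]))[:,0]
D=d.reshape(-1);ok=D>0
P=(np.c_[n,np.ones(len(n))]*D[:,None])[ok]@Ri.T+o
Q=(P-s['ee_pos'])@s['tool_rot']
m=(abs(Q[:,0])<30)&(Q[:,2]<-12)&(Q[:,2]>-110)&(abs(Q[:,1])<60)
Q=Q[m]
for lo in range(-110,-10,6):
  k=(Q[:,2]>=lo)&(Q[:,2]<lo+6);a=Q[k]
  if len(a)>5:
    L=a[a[:,1]<0];Rr=a[a[:,1]>0];print(lo,len(a),a[:,0].min().round(1),a[:,0].max().round(1),'yL',np.percentile(L[:,1],[2,98]).round(1) if len(L) else '','yR',np.percentile(Rr[:,1],[2,98]).round(1) if len(Rr) else '')
"
```

```text
-110 569 -7.3 11.3 yL [-33.7 -33. ] yR [32.2 32.9]
-104 447 -7.6 18.0 yL [-33.7 -33. ] yR [32.2 33. ]
-98 1545 -11.1 18.1 yL [-41.5 -29.8] yR [29.3 40.7]
-92 982 -15.7 17.8 yL [-41.4 -29.7] yR [29.2 41.1]
-86 866 -16.7 18.1 yL [-41.1 -29.7] yR [29.2 40.5]
-80 722 -17.0 17.7 yL [-40.4 -29.7] yR [29.1 40. ]
-74 637 -16.6 17.8 yL [-40.  -29.8] yR [29.1 39.3]
-68 519 -16.2 17.8 yL [-39.4 -29.8] yR [29.2 38.9]
-62 484 -1.4 17.6 yL [-38.9 -30.1] yR [29.2 38.3]
-56 457 -4.4 17.7 yL [-38.7 -30. ] yR [29.2 38.1]
-50 425 -7.1 17.5 yL [-38.4 -30.1] yR [29.2 37.4]
-44 273 -9.3 17.5 yL [-35.7 -30.1] yR [29.2 34.9]
```

```bash
python3 -c "
from h import *
s=state();c=calibration('wrist')
p,d=read_camera('wrist');K=c['camera_matrix']
V=c['view'];Ri=V[:3,:3].T;o=-Ri@V[:3,3]
uv=np.stack(np.meshgrid(np.arange(640),np.arange(480)),-1).reshape(-1,1,2).astype(float)
n=cv2.undistortPoints(uv,K,np.array([c['k1'],0,0,0,0.]))[:,0]
D=d.reshape(-1);ok=D>0
P=(np.c_[n,np.ones(len(n))]*D[:,None])[ok]@Ri.T+o
Q=(P-s['ee_pos'])@s['tool_rot']
m=(abs(Q[:,0])<25)&(Q[:,2]>-50)&(Q[:,2]<-12)&(abs(Q[:,1])<60)&(abs(Q[:,1])>20)
for z in range(-50,-20): 
  k=m&(Q[:,2]>=z)&(Q[:,2]<z+1);print(z,k.sum(),end='; ')
"
```

```text
-50 76; -49 59; -48 80; -47 77; -46 72; -45 69; -44 61; -43 69; -42 60; -41 57; -40 18; -39 1; -38 0; -37 0; -36 0; -35 0; -34 0; -33 0; -32 0; -31 0; -30 0; -29 0; -28 0; -27 0; -26 0; -25 0; -24 0; -23 0; -22 0; -21 0;
```

```bash
cat >> h.py <<'E'
# the drawn fingertips end 40 mm short of the reported TCP: work with the real tip
def fx():
    s=state();R=s["tool_rot"];t=s["ee_pos"]-40*R[:,2];f=RF.T@(t[:2]-O)
    return s,np.r_[f,t[2]],t
def plan(x,y,z):
    s,f,t=fx();R=s["tool_rot"];w=np.r_[O+RF@np.array([x,y]),z]-t
    q=R.T@w;h=np.degrees(np.arctan2(R[1,1],R[0,1]))
    print("tip fix",f.round(1),"need tool",q.round(1),"y heading",round(h+9.4,2),"tilt",R[:2,2].round(4),"F",s["ft_force"].round(1),"w",round(s["grip_width"],1),"t",round(s["time"],2))
E
python3 -c "
from h import *
plan(6.2,200,62)"
```

```text
tip fix [  5.3 200.3 100.8] need tool [-0.5 -0.1 38.8] y heading 0.07 tilt [0.0245 0.002 ] F [ 0.5 -0.5  0.2] w 59.2 t 6.27
```

>>> {"op": "play_rows", "data": {
  "targets": [
    {"hand":0.12,"dx":0,"dy":0,"dz":2,"twist":0},
    {"hand":0.12,"dx":0,"dy":0,"dz":3,"twist":0},
    {"hand":0.12,"dx":0,"dy":0,"dz":5,"twist":0},
    {"hand":0.12,"dx":0,"dy":0,"dz":6,"twist":0},
    {"hand":0.12,"dx":0,"dy":0,"dz":6,"twist":0},
    {"hand":0.12,"dx":0,"dy":0,"dz":4,"twist":0},
    {"hand":0.12,"dx":0,"dy":0,"dz":3,"twist":0},
    {"hand":0.12,"dx":0,"dy":0,"dz":2,"twist":0}
  ]
}}

```text
time: 6.93
ee_pos: [661.4, 158.4, 26.1]
tool_rot: [[0.162, 0.987, 0.024], [0.987, -0.162, 0.002], [0.006, 0.023, -1.0]]
ft_force: [-0.1, 0.1, 0.2]
grip_width: 80.7
```

```bash
python3 -c "
from h import *
plan(6.2,200,62)
p,d=read_camera('wrist');cv2.imwrite('pics/w7.png',cv2.resize(p[200:400,180:460],None,fx=2.8,fy=2.8))"
```

```text
tip fix [  5.8 200.4  66.1] need tool [-0.4  0.3  4.1] y heading 0.07 tilt [0.0239 0.0019] F [-0.1  0.1  0.2] w 80.7 t 6.93
```

View pics/w7.png

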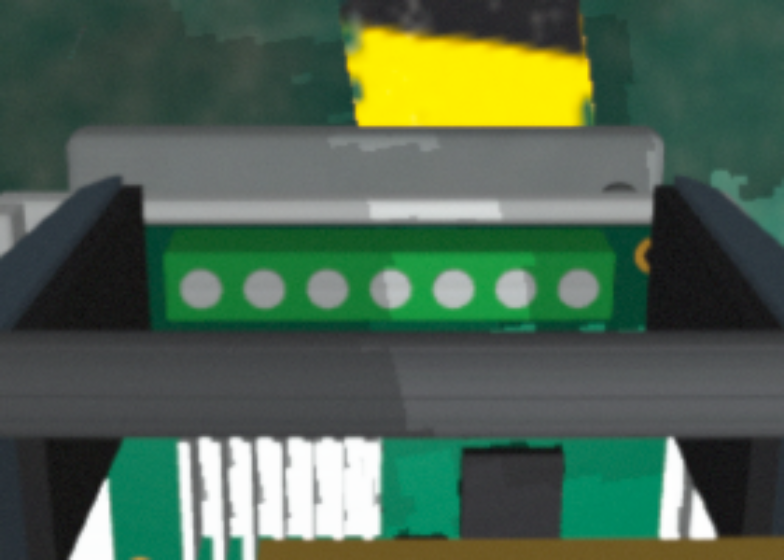

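>>> {"op": "play_rows", "data": {
  "targets": [
    {"hand":0.12,"dx":0,"dy":0,"dz":2.5,"twist":0},
    {"hand":0.12,"dx":0,"dy":0,"dz":2,"twist":0},
    {"hand":0.3,"dx":0,"dy":0,"dz":0.5,"twist":0},
    {"hand":0.3,"dx":0,"dy":0,"dz":0,"twist":0},
    {"hand":0.3,"dx":0,"dy":0,"dz":0,"twist":0}
  ]
}}

```text
time: 7.4
ee_pos: [661.4, 158.4, 20.3]
tool_rot: [[0.162, 0.987, 0.024], [0.987, -0.162, 0.002], [0.006, 0.023, -1.0]]
ft_force: [0.1, -0.4, -0.3]
grip_width: 71.3
```

```bash
python3 -c "
from h import *
plan(0,110,62)
p,d=read_camera('wrist');cv2.imwrite('pics/w8.png',cv2.resize(p[200:400,180:460],None,fx=2.8,fy=2.8))"
```

```text
tip fix [  5.9 200.4  60.3] need tool [-90.4  -5.9  -2.3] y heading 0.07 tilt [0.0236 0.0018] F [ 0.1 -0.4 -0.3] w 71.3 t 7.4
```

View pics/w8.png

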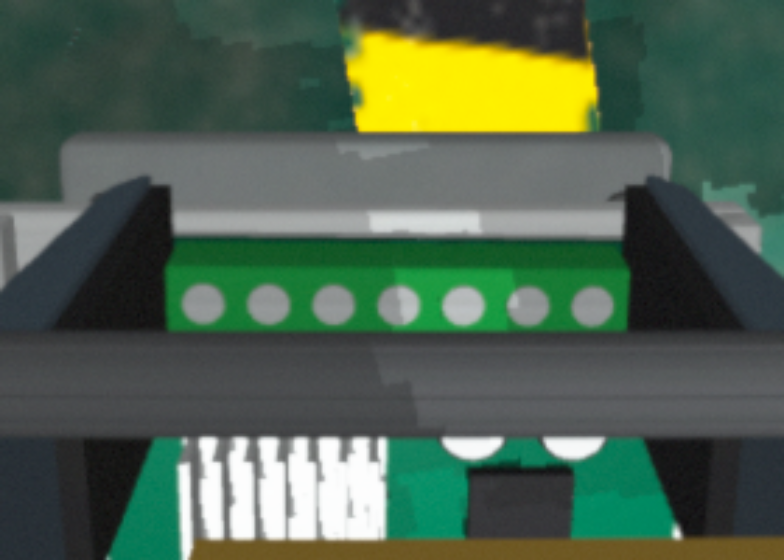

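>>> {"op": "play_rows", "data": {
  "targets": [
    {"hand":0.3,"dx":-2,"dy":-2,"dz":0,"twist":0},
    {"hand":0.3,"dx":-3,"dy":-2,"dz":0,"twist":0},
    {"hand":0.3,"dx":-4,"dy":-1.5,"dz":0,"twist":0},
    {"hand":0.3,"dx":-4,"dy":0,"dz":0,"twist":0},
    {"hand":0.3,"dx":-4,"dy":0,"dz":0,"twist":0},
    {"hand":0.3,"dx":-4,"dy":0,"dz":0,"twist":0},
    {"hand":0.3,"dx":-2,"dy":0,"dz":0,"twist":0}
  ]
}}

```text
time: 8.03
ee_pos: [651.2, 134.6, 20.4]
tool_rot: [[0.162, 0.987, 0.024], [0.987, -0.162, 0.002], [0.006, 0.023, -1.0]]
ft_force: [-0.3, 0.5, -1.6]
grip_width: 71.4
```

```bash
python3 -c "
from h import *
plan(0,88,61)"
```

```text
tip fix [ -0.4 175.2  60.4] need tool [-87.2   0.3  -1.1] y heading 0.08 tilt [0.0239 0.002 ] F [-0.3  0.5 -1.6] w 71.4 t 8.03
```

>>> {"op": "play_rows", "data": {
  "targets": [
    {"hand":0.3,"dx":-3,"dy":0,"dz":0,"twist":0},
    {"hand":0.3,"dx":-5,"dy":0,"dz":0,"twist":0},
    {"hand":0.3,"dx":-7,"dy":0,"dz":0,"twist":0},
    {"hand":0.3,"dx":-7,"dy":0,"dz":0,"twist":0},
    {"hand":0.3,"dx":-7,"dy":0,"dz":0,"twist":0},
    {"hand":0.3,"dx":-7,"dy":0,"dz":0,"twist":0},
    {"hand":0.3,"dx":-7,"dy":0,"dz":0,"twist":0},
    {"hand":0.3,"dx":-5,"dy":0,"dz":0,"twist":0},
    {"hand":0.3,"dx":-3,"dy":0,"dz":0,"twist":0}
  ]
}}

```text
time: 8.78
ee_pos: [642.4, 78.4, 20.4]
tool_rot: [[0.163, 0.986, 0.025], [0.987, -0.163, 0.002], [0.006, 0.024, -1.0]]
ft_force: [-0.8, 0.4, 0.5]
grip_width: 71.1
```

```bash
python3 -c "
from h import *
plan(0,86,61)
p,d=read_camera('wrist');cv2.imwrite('pics/w9.png',p)"
```

```text
tip fix [1.000e-01 1.183e+02 6.040e+01] need tool [-32.3  -0.1  -0.8] y heading 0.03 tilt [0.0246 0.0023] F [-0.8  0.4  0.5] w 71.1 t 8.78
```

View pics/w9.png

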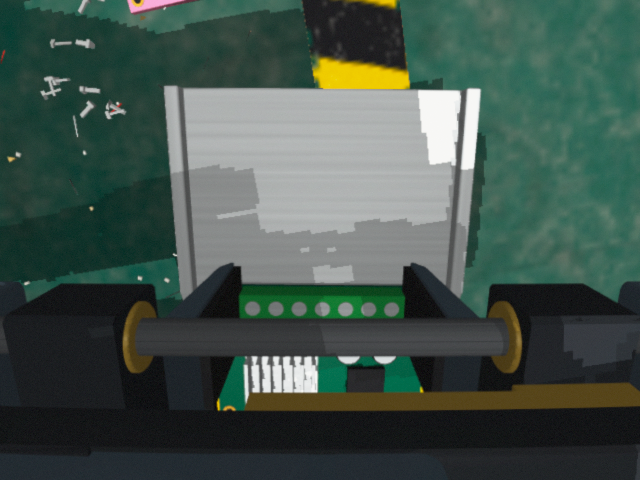

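>>> {"op": "play_rows", "data": {
  "targets": [
    {"hand":0.3,"dx":-3,"dy":0,"dz":0,"twist":0},
    {"hand":0.3,"dx":-4,"dy":0,"dz":0,"twist":0},
    {"hand":0.3,"dx":-4,"dy":0,"dz":0,"twist":0},
    {"hand":0.3,"dx":-4,"dy":0,"dz":0,"twist":0},
    {"hand":0.3,"dx":-4,"dy":0,"dz":0,"twist":0},
    {"hand":0.3,"dx":-4,"dy":0,"dz":0,"twist":0},
    {"hand":0.3,"dx":-4,"dy":0,"dz":0,"twist":0},
    {"hand":0.3,"dx":-2,"dy":0,"dz":0,"twist":0}
  ]
}}

```text
time: 9.5
ee_pos: [637.0, 47.0, 20.0]
tool_rot: [[0.162, 0.987, 0.024], [0.987, -0.162, 0.002], [0.006, 0.024, -1.0]]
ft_force: [0.0, -0.0, -1.6]
grip_width: 71.1
```

```bash
python3 -c "
from h import *
plan(0,81,61)"
```

```text
tip fix [-0.1 86.5 60. ] need tool [-5.5  0.1 -1. ] y heading 0.07 tilt [0.0243 0.0021] F [ 0.  -0.  -1.6] w 71.1 t 9.5
```

>>> {"op": "play_rows", "data": {
  "targets": [
    {"hand":0.3,"dx":-2,"dy":0,"dz":0,"twist":0},
    {"hand":0.3,"dx":-1.5,"dy":0,"dz":0,"twist":0},
    {"hand":0.3,"dx":-1,"dy":0,"dz":0,"twist":0}
  ]
}}

```text
time: 9.75
ee_pos: [636.0, 41.8, 19.8]
tool_rot: [[0.162, 0.986, 0.024], [0.987, -0.162, 0.002], [0.006, 0.023, -1.0]]
ft_force: [-0.6, 8.5, -0.3]
grip_width: 71.3
```

```bash
python3 -c "
from h import *
plan(0,81,61)"
```

```text
tip fix [-0.2 81.1 59.8] need tool [-0.1  0.2 -1.2] y heading 0.05 tilt [0.0239 0.0022] F [-0.6  8.5 -0.3] w 71.3 t 9.75
```

>>> {"op": "play_rows", "data": {
  "targets": [
    {"hand":0.12,"dx":0.5,"dy":0,"dz":0,"twist":0},
    {"hand":0.12,"dx":0,"dy":0,"dz":0,"twist":0},
    {"hand":0.12,"dx":0,"dy":0,"dz":0,"twist":0},
    {"hand":0.12,"dx":0,"dy":0,"dz":-4,"twist":0},
    {"hand":0.12,"dx":0,"dy":0,"dz":-10,"twist":0},
    {"hand":0.12,"dx":0,"dy":0,"dz":-20,"twist":0},
    {"hand":0.12,"dx":0,"dy":0,"dz":-25,"twist":0},
    {"hand":0.12,"dx":10,"dy":0,"dz":-25,"twist":0},
    {"hand":0.12,"dx":0,"dy":0,"dz":-15,"twist":0},
    {"hand":0.12,"dx":0,"dy":0,"dz":-5,"twist":0}
  ]
}}

```text
time: 10.58
ee_pos: [634.4, 52.4, 130.8]
tool_rot: [[0.162, 0.987, 0.022], [0.987, -0.162, 0.002], [0.005, 0.022, -1.0]]
ft_force: [-0.2, -0.6, 0.8]
grip_width: 80.1
```

```bash
python3 -c "
from h import *
plan(-100,78,120)
p,d=read_camera('wrist');cv2.imwrite('pics/w10.png',p)
p,d=read_camera('top');cv2.imwrite('pics/t10.png',cv2.resize(p[150:260,235:395],None,fx=5,fy=5,interpolation=cv2.INTER_CUBIC))"
```

```text
tip fix [ -3.4  91.4 170.8] need tool [-13.5 -97.7  48.6] y heading 0.09 tilt [0.0222 0.0017] F [-0.2 -0.6  0.8] w 80.1 t 10.58
```

View pics/w10.png

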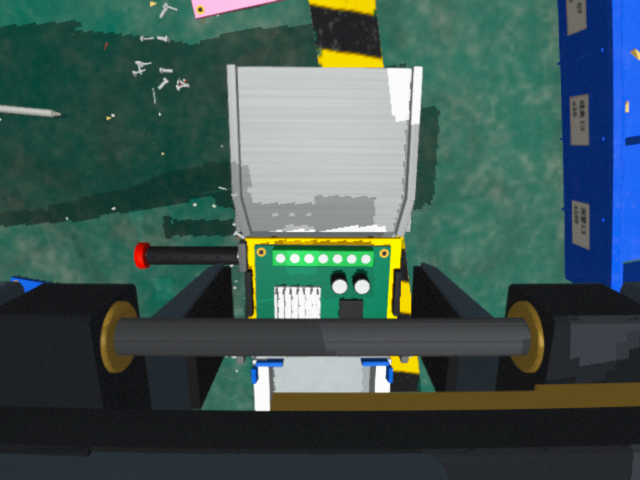

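View pics/t10.png

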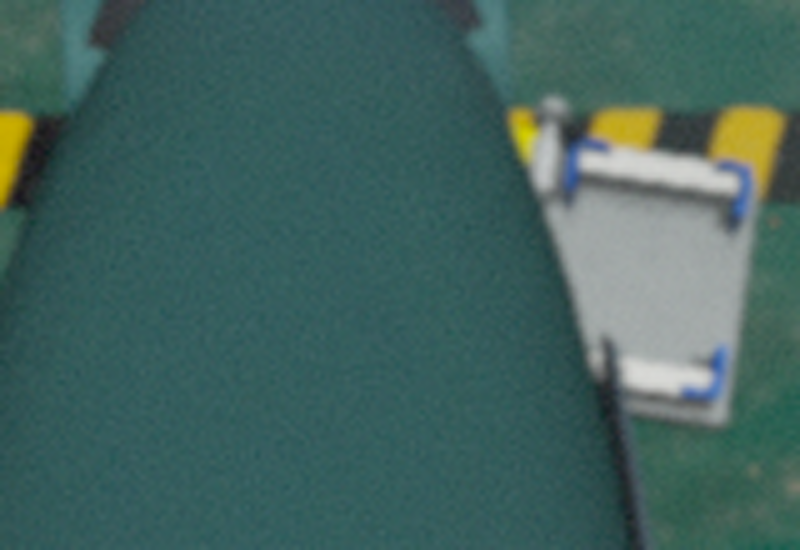

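Run:
```python
from h import *
c=calibration('wrist')
p=cv2.imread('pics/w10.png')
cv2.imwrite('pics/w10a.png',cv2.resize(p[225:325,230:420],None,fx=4.2,fy=4.2,interpolation=cv2.INTER_CUBIC))
```

```text
(no output)
```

View pics/w10a.png

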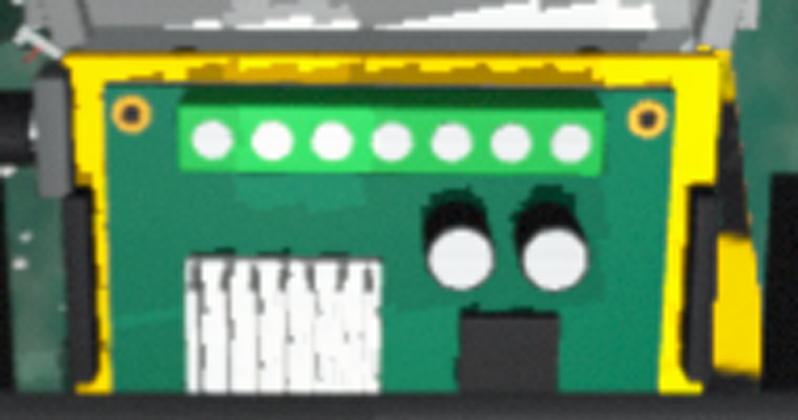

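>>> {"op": "play_rows", "data": {
  "targets": [
    {"hand":0.3,"dx":0,"dy":0,"dz":-5,"twist":-3},
    {"hand":0.3,"dx":0,"dy":0,"dz":0,"twist":-6},
    {"hand":0.3,"dx":0,"dy":0,"dz":0,"twist":-7},
    {"hand":0.3,"dx":0,"dy":0,"dz":0,"twist":-7},
    {"hand":0.3,"dx":0,"dy":0,"dz":0,"twist":-7},
    {"hand":0.3,"dx":0,"dy":0,"dz":0,"twist":-7},
    {"hand":0.3,"dx":0,"dy":0,"dz":0,"twist":-7},
    {"hand":0.3,"dx":0,"dy":0,"dz":0,"twist":-7},
    {"hand":0.3,"dx":0,"dy":0,"dz":0,"twist":-7},
    {"hand":0.3,"dx":0,"dy":0,"dz":0,"twist":-7},
    {"hand":0.3,"dx":0,"dy":0,"dz":0,"twist":-7},
    {"hand":0.3,"dx":0,"dy":0,"dz":0,"twist":-7}
  ]
}}

```text
time: 11.68
ee_pos: [625.1, 50.1, 118.9]
tool_rot: [[-0.948, 0.317, 0.002], [0.317, 0.948, 0.001], [-0.002, 0.001, -1.0]]
ft_force: [-0.0, 0.2, 0.4]
grip_width: 64.1
```

```bash
python3 -c "
from h import *
plan(-100,78,120)"
```

```text
tip fix [-11.5  87.8 158.9] need tool [ 86.  -23.7  38.7] y heading 80.91 tilt [0.0024 0.0005] F [-0.   0.2  0.4] w 64.1 t 11.68
```

>>> {"op": "play_rows", "data": {
  "targets": [
    {"hand":0.3,"dx":0,"dy":0,"dz":0,"twist":-5},
    {"hand":0.3,"dx":5,"dy":0,"dz":0,"twist":-3},
    {"hand":0.3,"dx":14,"dy":-1,"dz":0,"twist":-1},
    {"hand":0.3,"dx":20,"dy":-2,"dz":0,"twist":0},
    {"hand":0.3,"dx":20,"dy":-2,"dz":0,"twist":0},
    {"hand":0.3,"dx":14,"dy":-2,"dz":0,"twist":0},
    {"hand":0.3,"dx":8,"dy":-1,"dz":0,"twist":0},
    {"hand":0.3,"dx":3,"dy":0,"dz":0,"twist":0}
  ]
}}

```text
time: 12.35
ee_pos: [531.7, 53.9, 108.2]
tool_rot: [[-0.989, 0.149, -0.012], [0.149, 0.989, -0.0], [0.012, -0.002, -1.0]]
ft_force: [0.8, 0.4, 0.3]
grip_width: 64.1
```

```bash
python3 -c "
from h import *
plan(-102,78,120)
p,d=read_camera('wrist');cv2.imwrite('pics/w11.png',p)"
```

```text
tip fix [-103.7   76.4  148.2] need tool [-2.   1.6 28.1] y heading 90.86 tilt [-0.0122 -0.0004] F [0.8 0.4 0.3] w 64.1 t 12.35
```

View pics/w11.png

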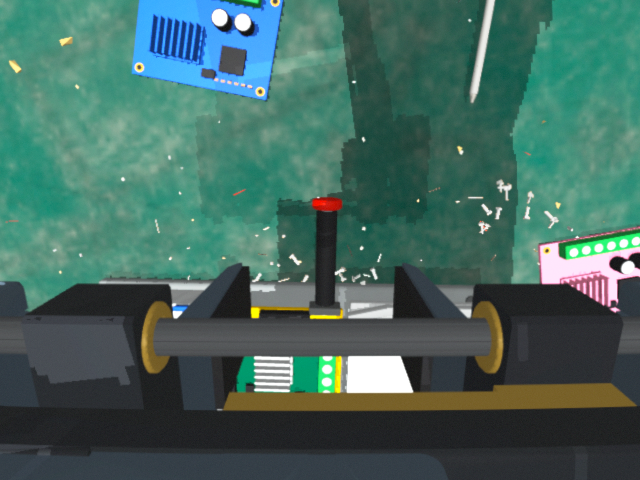

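>>> {"op": "play_rows", "data": {
  "targets": [
    {"hand":0.3,"dx":-1,"dy":1,"dz":3,"twist":-0.9},
    {"hand":0.3,"dx":-1,"dy":1,"dz":6,"twist":0},
    {"hand":0.3,"dx":0,"dy":0,"dz":8,"twist":0},
    {"hand":0.3,"dx":0,"dy":0,"dz":10,"twist":0},
    {"hand":0.3,"dx":0,"dy":0,"dz":10,"twist":0},
    {"hand":0.3,"dx":0,"dy":0,"dz":10,"twist":0},
    {"hand":0.3,"dx":0,"dy":0,"dz":8,"twist":0},
    {"hand":0.3,"dx":0,"dy":0,"dz":6,"twist":0},
    {"hand":0.3,"dx":0,"dy":0,"dz":3,"twist":0}
  ]
}}

```text
time: 13.15
ee_pos: [535.9, 55.7, 35.9]
tool_rot: [[-0.991, 0.132, -0.013], [0.132, 0.991, -0.0], [0.012, -0.002, -1.0]]
ft_force: [-1.3, 0.3, -0.2]
grip_width: 63.6
```

```bash
python3 -c "
from h import *
plan(-102,78.7,33)"
```

```text
tip fix [-99.8  78.8  75.9] need tool [ 1.7  0.  42.9] y heading 91.84 tilt [-0.0125 -0.0005] F [-1.3  0.3 -0.2] w 63.6 t 13.15
```

>>> {"op": "play_rows", "data": {
  "targets": [
    {"hand":0.3,"dx":0,"dy":0,"dz":3,"twist":1},
    {"hand":0.3,"dx":1,"dy":0,"dz":6,"twist":0.8},
    {"hand":0.3,"dx":1,"dy":0,"dz":8,"twist":0},
    {"hand":0.3,"dx":0,"dy":0,"dz":8,"twist":0},
    {"hand":0.3,"dx":0,"dy":0,"dz":6,"twist":0},
    {"hand":0.3,"dx":0,"dy":0,"dz":4,"twist":0},
    {"hand":0.3,"dx":0,"dy":0,"dz":2,"twist":0},
    {"hand":0.3,"dx":0,"dy":0,"dz":0,"twist":0}
  ]
}}

```text
time: 13.82
ee_pos: [533.1, 56.0, -5.6]
tool_rot: [[-0.986, 0.166, -0.013], [0.166, 0.986, -0.0], [0.013, -0.003, -1.0]]
ft_force: [-0.8, 0.6, 0.6]
grip_width: 63.8
```

```bash
python3 -c "
from h import *
plan(-102,78.7,33)
p,d=read_camera('wrist');cv2.imwrite('pics/w12.png',p)"
```

```text
tip fix [-102.6   78.7   34.4] need tool [-0.6  0.   1.4] y heading 89.83 tilt [-0.0128 -0.0005] F [-0.8  0.6  0.6] w 63.8 t 13.82
```

View pics/w12.png

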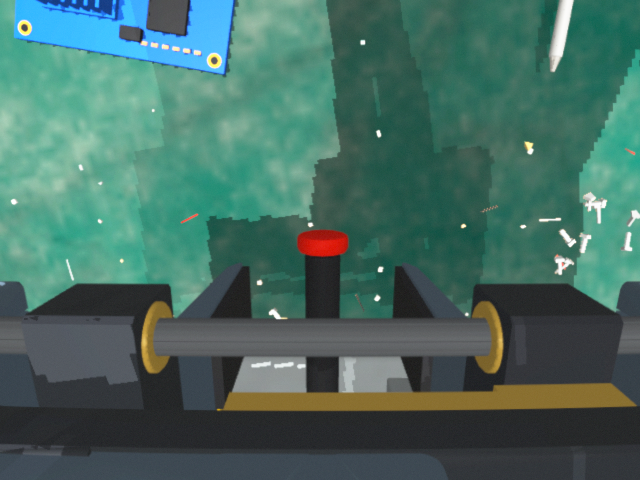

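>>> {"op": "play_rows", "data": {
  "targets": [
    {"hand":1,"dx":0,"dy":0,"dz":1,"twist":0},
    {"hand":1,"dx":0,"dy":0,"dz":0,"twist":0},
    {"hand":1,"dx":0,"dy":0,"dz":0,"twist":0},
    {"hand":1,"dx":0,"dy":0,"dz":0,"twist":0},
    {"hand":1,"dx":0,"dy":0,"dz":0,"twist":0},
    {"hand":1,"dx":0,"dy":0,"dz":0,"twist":0}
  ]
}}

```text
time: 14.37
ee_pos: [534.2, 56.1, -5.2]
tool_rot: [[-0.986, 0.166, -0.011], [0.166, 0.986, -0.0], [0.01, -0.002, -1.0]]
ft_force: [-1.0, 0.0, 0.5]
grip_width: 26.6
```

```bash
python3 -c "
from h import *
plan(-102,78.7,33)"
```

```text
tip fix [-101.6   78.9   34.8] need tool [ 0.4 -0.2  1.8] y heading 89.84 tilt [-0.0106 -0.0004] F [-1.   0.   0.5] w 26.6 t 14.37
```

>>> {"op": "play_rows", "data": {
  "targets": [
    {"hand":1,"dx":0,"dy":0,"dz":0,"twist":0},
    {"hand":1,"dx":0,"dy":0,"dz":0,"twist":0},
    {"hand":1,"dx":0,"dy":0,"dz":0,"twist":0},
    {"hand":1,"dx":0,"dy":0,"dz":0,"twist":0}
  ]
}}

```text
time: 14.7
ee_pos: [534.3, 56.0, -5.0]
tool_rot: [[-0.986, 0.166, -0.01], [0.166, 0.986, -0.0], [0.01, -0.002, -1.0]]
ft_force: [-0.7, 0.4, -0.1]
grip_width: 13.1
```

```bash
python3 -c "
from h import *
plan(-102,78.7,33)"
```

```text
tip fix [-101.5   78.9   35. ] need tool [ 0.5 -0.2  2. ] y heading 89.83 tilt [-0.0102 -0.0004] F [-0.7  0.4 -0.1] w 13.1 t 14.7
```

```bash
cat >> h.py <<'E'
def arc(n,step,th=None,r=78.0,ztip=35.0):
    s,f,t=fx();R=s["tool_rot"]
    a=np.arctan2(f[2]-ztip,f[1]);rr=np.hypot(f[2]-ztip,f[1])
    plan(-101.5,f[1],f[2]);print("theta",a.round(3),"r",rr.round(1))
    st=np.broadcast_to(step,(n,));th=a+np.cumsum(st)
    pts=np.c_[np.full(n,-101.5),r*np.cos(th),ztip+r*np.sin(th)]
    W=np.c_[O+pts[:,:2]@RF.T,pts[:,2]];d=np.diff(np.vstack([t,W]),axis=0)@R
    for q,x in zip(d.round(1),th): print(q.tolist(),round(x,2))
E
python3 -c "
from h import *
arc(12,[.02,.03,.04,.05,.05,.05,.05,.05,.05,.05,.05,.05],r=78.9)"
```

```text
tip fix [-101.5   78.9   35. ] need tool [ 0. -0.  0.] y heading 89.83 tilt [-0.0102 -0.0004] F [-0.7  0.4 -0.1] w 13.1 t 14.7
theta -0.0 r 78.9
[0.0, 0.0, -1.6] 0.02
[0.0, -0.1, -2.4] 0.05
[0.0, -0.2, -3.1] 0.09
[0.0, -0.5, -3.9] 0.14
[0.0, -0.7, -3.9] 0.19
[0.0, -0.8, -3.9] 0.24
[0.0, -1.0, -3.8] 0.29
[0.0, -1.2, -3.7] 0.34
[0.0, -1.4, -3.7] 0.39
[0.0, -1.6, -3.6] 0.44
[0.0, -1.8, -3.5] 0.49
[0.0, -1.9, -3.4] 0.54
```

>>> {"op": "play_rows", "data": {
  "targets": [
    {"hand":1,"dx":0,"dy":0,"dz":-1.6,"twist":0},
    {"hand":1,"dx":0,"dy":-0.1,"dz":-2.4,"twist":0},
    {"hand":1,"dx":0,"dy":-0.2,"dz":-3.1,"twist":0},
    {"hand":1,"dx":0,"dy":-0.5,"dz":-3.9,"twist":0},
    {"hand":1,"dx":0,"dy":-0.7,"dz":-3.9,"twist":0},
    {"hand":1,"dx":0,"dy":-0.8,"dz":-3.9,"twist":0},
    {"hand":1,"dx":0,"dy":-1,"dz":-3.8,"twist":0},
    {"hand":1,"dx":0,"dy":-1.2,"dz":-3.7,"twist":0}
  ]
}}

```text
time: 15.37
ee_pos: [533.5, 51.1, 22.6]
tool_rot: [[-0.986, 0.166, -0.011], [0.166, 0.986, -0.001], [0.01, -0.002, -1.0]]
ft_force: [3.0, -2.5, -7.4]
grip_width: 13.2
```

```bash
python3 -c "
from h import *
arc(12,.05)
p,d=read_camera('scene');cv2.imwrite('pics/s3.png',cv2.resize(p[150:280,260:420],None,fx=5,fy=4.6,interpolation=cv2.INTER_CUBIC))"
```

```text
tip fix [-101.5   73.9   62.6] need tool [-0.  0. -0.] y heading 89.85 tilt [-0.0106 -0.0007] F [ 3.  -2.5 -7.4] w 13.2 t 15.37
theta 0.357 r 78.9
[-0.0, -2.3, -3.3] 0.41
[0.0, -1.6, -3.5] 0.46
[0.0, -1.8, -3.4] 0.51
[0.0, -2.0, -3.4] 0.56
[0.0, -2.2, -3.3] 0.61
[0.0, -2.3, -3.1] 0.66
[0.0, -2.5, -3.0] 0.71
[0.0, -2.6, -2.9] 0.76
[0.0, -2.8, -2.8] 0.81
[0.0, -2.9, -2.6] 0.86
[0.0, -3.0, -2.5] 0.91
[0.0, -3.1, -2.3] 0.96
```

View pics/s3.png

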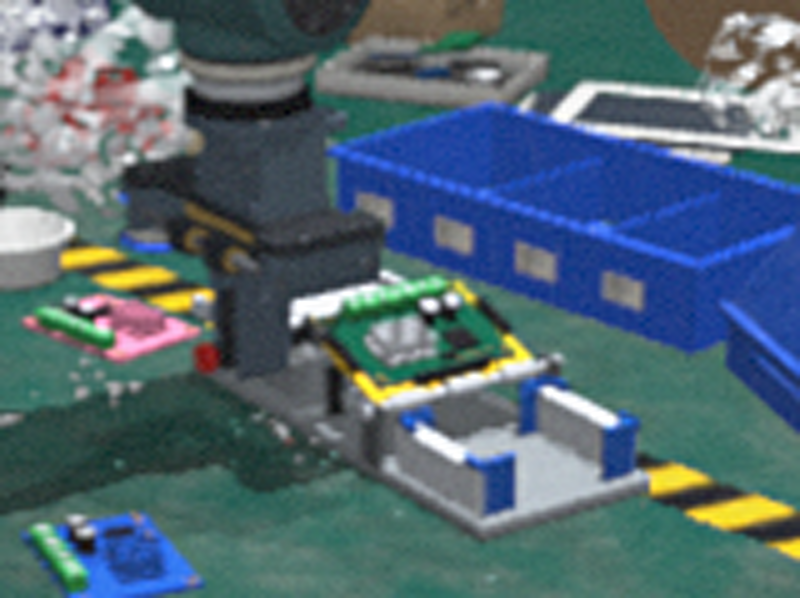

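>>> {"op": "play_rows", "data": {
  "targets": [
    {"hand":1,"dx":0,"dy":-1.5,"dz":-3.7,"twist":0},
    {"hand":1,"dx":0,"dy":-1.7,"dz":-3.5,"twist":0},
    {"hand":1,"dx":0,"dy":-1.9,"dz":-3.4,"twist":0},
    {"hand":1,"dx":0,"dy":-2,"dz":-3.4,"twist":0},
    {"hand":1,"dx":0,"dy":-2.2,"dz":-3.3,"twist":0},
    {"hand":1,"dx":0,"dy":-2.3,"dz":-3.1,"twist":0},
    {"hand":1,"dx":0,"dy":-2.5,"dz":-3,"twist":0},
    {"hand":1,"dx":0,"dy":-2.6,"dz":-2.9,"twist":0},
    {"hand":1,"dx":0,"dy":-2.8,"dz":-2.8,"twist":0},
    {"hand":1,"dx":0,"dy":-2.9,"dz":-2.6,"twist":0}
  ]
}}

```text
time: 16.25
ee_pos: [529.1, 25.7, 57.2]
tool_rot: [[-0.986, 0.166, -0.011], [0.166, 0.986, -0.002], [0.01, -0.004, -1.0]]
ft_force: [5.6, -4.3, -14.9]
grip_width: 13.6
```

```bash
python3 -c "
from h import *
arc(12,.05,r=78.9)"
```

```text
tip fix [-101.7   48.2   97.2] need tool [-0.2  0.  -0. ] y heading 89.86 tilt [-0.0109 -0.002 ] F [  5.6  -4.3 -14.9] w 13.6 t 16.25
theta 0.912 r 78.7
[-0.2, -3.1, -2.5] 0.96
[0.0, -3.3, -2.2] 1.01
[0.0, -3.4, -2.0] 1.06
[0.0, -3.5, -1.8] 1.11
[0.0, -3.6, -1.6] 1.16
[0.0, -3.7, -1.5] 1.21
[0.0, -3.7, -1.3] 1.26
[0.0, -3.8, -1.1] 1.31
[0.0, -3.8, -0.9] 1.36
[-0.0, -3.9, -0.7] 1.41
[-0.0, -3.9, -0.5] 1.46
[-0.0, -3.9, -0.3] 1.51
```

>>> {"op": "play_rows", "data": {
  "targets": [
    {"hand":1,"dx":0,"dy":-3.1,"dz":-1.8,"twist":0},
    {"hand":1,"dx":0,"dy":-3.3,"dz":-2,"twist":0},
    {"hand":1,"dx":0,"dy":-3.4,"dz":-1.8,"twist":0},
    {"hand":1,"dx":0,"dy":-3.5,"dz":-1.7,"twist":0},
    {"hand":1,"dx":0,"dy":-3.6,"dz":-1.6,"twist":0},
    {"hand":1,"dx":0,"dy":-3.7,"dz":-1.4,"twist":0},
    {"hand":1,"dx":0,"dy":-3.7,"dz":-1.2,"twist":0},
    {"hand":1,"dx":0,"dy":-3.8,"dz":-1,"twist":0}
  ]
}}

```text
time: 16.92
ee_pos: [524.1, -4.1, 71.3]
tool_rot: [[-0.986, 0.166, -0.01], [0.166, 0.986, -0.001], [0.01, -0.003, -1.0]]
ft_force: [5.6, 0.8, -12.5]
grip_width: 13.5
```

```bash
python3 -c "
from h import *
arc(12,.05,r=78.9)
p,d=read_camera('scene');cv2.imwrite('pics/s4.png',cv2.resize(p[150:280,260:420],None,fx=5,fy=4.6,interpolation=cv2.INTER_CUBIC))"
```

```text
tip fix [-101.8   18.   111.3] need tool [-0.3  0.  -0. ] y heading 89.84 tilt [-0.0102 -0.0008] F [  5.6   0.8 -12.5] w 13.5 t 16.92
theta 1.339 r 78.4
[-0.3, -3.7, -1.3] 1.39
[-0.0, -3.9, -0.6] 1.44
[-0.0, -3.9, -0.4] 1.49
[-0.0, -3.9, -0.2] 1.54
[-0.0, -3.9, -0.0] 1.59
[-0.0, -3.9, 0.2] 1.64
[-0.0, -3.9, 0.4] 1.69
[-0.0, -3.9, 0.6] 1.74
[-0.0, -3.9, 0.8] 1.79
[-0.0, -3.8, 1.0] 1.84
[-0.0, -3.8, 1.2] 1.89
[-0.0, -3.7, 1.3] 1.94
```

View pics/s4.png

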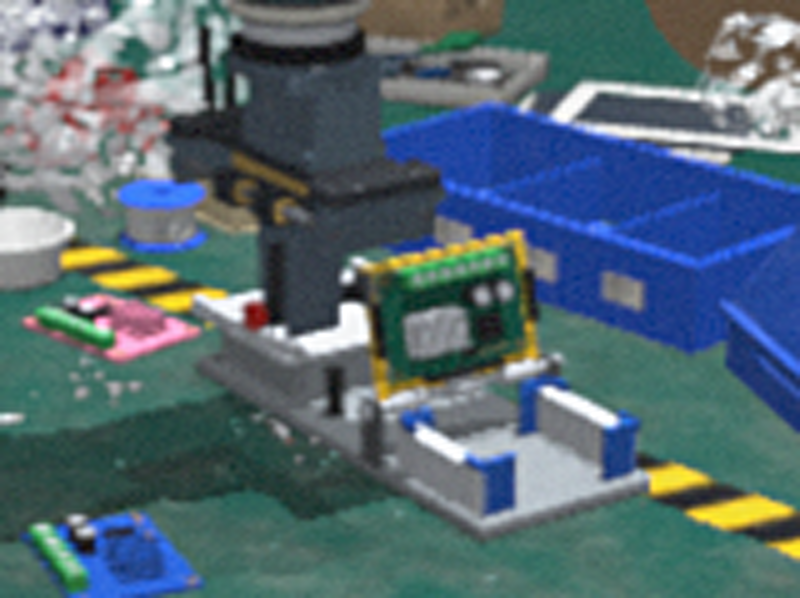

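>>> {"op": "play_rows", "data": {
  "targets": [
    {"hand":1,"dx":0,"dy":-2.5,"dz":-0.4,"twist":0},
    {"hand":1,"dx":0,"dy":-3,"dz":-0.4,"twist":0},
    {"hand":1,"dx":0,"dy":-3,"dz":-0.2,"twist":0},
    {"hand":1,"dx":0,"dy":-3,"dz":-0.1,"twist":0},
    {"hand":1,"dx":0,"dy":-3,"dz":0,"twist":0},
    {"hand":1,"dx":0,"dy":-3,"dz":0.2,"twist":0},
    {"hand":1,"dx":0,"dy":-3,"dz":0.4,"twist":0},
    {"hand":1,"dx":0,"dy":-3,"dz":0.5,"twist":0}
  ]
}}

```text
time: 17.63
ee_pos: [519.8, -29.1, 72.5]
tool_rot: [[-0.986, 0.166, -0.011], [0.166, 0.986, 0.0], [0.011, -0.001, -1.0]]
ft_force: [-1.4, 3.9, 0.4]
grip_width: 13.7
```

```bash
python3 -c "
from h import *
arc(12,.05,r=78.4)
p,d=read_camera('scene');cv2.imwrite('pics/s5.png',cv2.resize(p[150:280,260:420],None,fx=5,fy=4.6,interpolation=cv2.INTER_CUBIC))"
```

```text
tip fix [-101.9   -7.4  112.5] need tool [-0.4  0.  -0. ] y heading 89.82 tilt [-0.0107  0.0004] F [-1.4  3.9  0.4] w 13.7 t 17.63
theta 1.667 r 77.9
[-0.4, -3.9, -0.1] 1.72
[-0.0, -3.9, 0.7] 1.77
[-0.0, -3.8, 0.9] 1.82
[-0.0, -3.8, 1.1] 1.87
[-0.0, -3.7, 1.2] 1.92
[-0.0, -3.7, 1.4] 1.97
[-0.0, -3.6, 1.6] 2.02
[-0.0, -3.5, 1.8] 2.07
[-0.0, -3.4, 2.0] 2.12
[-0.0, -3.3, 2.1] 2.17
[-0.0, -3.2, 2.3] 2.22
[-0.0, -3.1, 2.4] 2.27
```

View pics/s5.png

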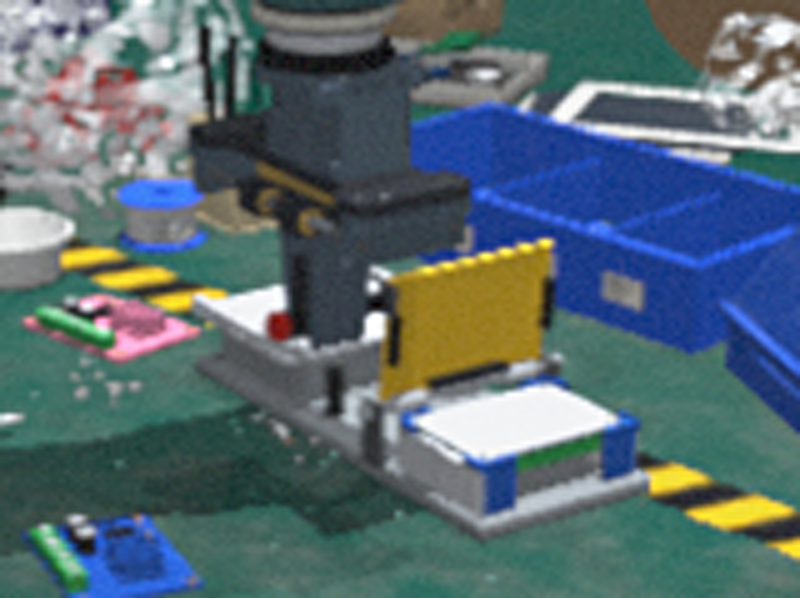

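>>> {"op": "play_rows", "data": {
  "targets": [
    {"hand":1,"dx":0,"dy":-3.9,"dz":0.3,"twist":0},
    {"hand":1,"dx":0,"dy":-3.9,"dz":0.7,"twist":0},
    {"hand":1,"dx":0,"dy":-3.8,"dz":0.9,"twist":0},
    {"hand":1,"dx":0,"dy":-3.8,"dz":1.1,"twist":0},
    {"hand":1,"dx":0,"dy":-3.7,"dz":1.2,"twist":0},
    {"hand":1,"dx":0,"dy":-3.7,"dz":1.4,"twist":0},
    {"hand":1,"dx":0,"dy":-3.6,"dz":1.6,"twist":0},
    {"hand":1,"dx":0,"dy":-3.5,"dz":1.8,"twist":0},
    {"hand":1,"dx":0,"dy":-3.4,"dz":2,"twist":0},
    {"hand":1,"dx":0,"dy":-3.3,"dz":2.1,"twist":0}
  ]
}}

```text
time: 18.52
ee_pos: [513.5, -66.8, 57.7]
tool_rot: [[-0.986, 0.167, -0.009], [0.167, 0.986, 0.003], [0.009, 0.001, -1.0]]
ft_force: [3.9, 8.5, -6.3]
grip_width: 13.5
```

```bash
python3 -c "
from h import *
arc(12,.05,r=78.2)"
```

```text
tip fix [-102.1  -45.8   97.7] need tool [-0.6  0.  -0. ] y heading 89.78 tilt [-0.0088  0.0029] F [ 3.9  8.5 -6.3] w 13.5 t 18.52
theta 2.201 r 77.6
[-0.6, -3.4, 1.9] 2.25
[-0.0, -3.0, 2.5] 2.3
[-0.0, -2.8, 2.7] 2.35
[-0.0, -2.7, 2.8] 2.4
[-0.0, -2.6, 2.9] 2.45
[-0.0, -2.4, 3.1] 2.5
[-0.0, -2.3, 3.2] 2.55
[-0.0, -2.1, 3.3] 2.6
[-0.0, -1.9, 3.4] 2.65
[-0.0, -1.8, 3.5] 2.7
[-0.0, -1.6, 3.6] 2.75
[-0.0, -1.4, 3.6] 2.8
```

>>> {"op": "play_rows", "data": {
  "targets": [
    {"hand":1,"dx":-0.3,"dy":-2.4,"dz":2.5,"twist":0},
    {"hand":1,"dx":0,"dy":-2.7,"dz":2.7,"twist":0},
    {"hand":1,"dx":0,"dy":-2.6,"dz":2.7,"twist":0},
    {"hand":1,"dx":0,"dy":-2.5,"dz":2.8,"twist":0},
    {"hand":1,"dx":0,"dy":-2.4,"dz":2.9,"twist":0},
    {"hand":1,"dx":0,"dy":-2.2,"dz":3.1,"twist":0},
    {"hand":1,"dx":0,"dy":-2.1,"dz":3.2,"twist":0},
    {"hand":1,"dx":0,"dy":-2,"dz":3.3,"twist":0},
    {"hand":1,"dx":0,"dy":-1.8,"dz":3.4,"twist":0}
  ]
}}

```text
time: 19.27
ee_pos: [509.5, -89.8, 29.5]
tool_rot: [[-0.986, 0.167, -0.009], [0.167, 0.986, 0.003], [0.01, 0.001, -1.0]]
ft_force: [0.6, 4.5, 1.0]
grip_width: 12.9
```

```bash
python3 -c "
from h import *
arc(12,.05,r=77.8)"
```

```text
tip fix [-102.2  -69.1   69.5] need tool [-0.7  0.  -0. ] y heading 89.79 tilt [-0.0093  0.0025] F [0.6 4.5 1. ] w 12.9 t 19.27
theta 2.678 r 77.3
[-0.7, -2.1, 3.3] 2.73
[-0.0, -1.5, 3.6] 2.78
[-0.0, -1.3, 3.7] 2.83
[-0.0, -1.1, 3.7] 2.88
[-0.0, -0.9, 3.8] 2.93
[-0.0, -0.7, 3.8] 2.98
[-0.0, -0.5, 3.9] 3.03
[-0.0, -0.3, 3.9] 3.08
[-0.0, -0.2, 3.9] 3.13
[-0.0, 0.0, 3.9] 3.18
[-0.0, 0.2, 3.9] 3.23
[-0.0, 0.4, 3.9] 3.28
```

>>> {"op": "play_rows", "data": {
  "targets": [
    {"hand":1,"dx":0,"dy":-1.3,"dz":3.5,"twist":0},
    {"hand":1,"dx":0,"dy":-1.3,"dz":3.5,"twist":0},
    {"hand":1,"dx":0,"dy":-1.1,"dz":3.5,"twist":0},
    {"hand":1,"dx":0,"dy":-0.9,"dz":3.5,"twist":0},
    {"hand":1,"dx":0,"dy":-0.8,"dz":3.5,"twist":0},
    {"hand":1,"dx":0,"dy":-0.6,"dz":3.5,"twist":0},
    {"hand":1,"dx":0,"dy":-0.4,"dz":3.5,"twist":0}
  ]
}}

```text
time: 19.85
ee_pos: [508.2, -97.4, 2.4]
tool_rot: [[-0.986, 0.167, -0.009], [0.167, 0.986, 0.002], [0.009, 0.0, -1.0]]
ft_force: [-0.1, 3.0, 2.7]
grip_width: 13.0
```

```bash
python3 -c "
from h import *
arc(6,.03,r=77.8)"
```

```text
tip fix [-102.2  -76.8   42.4] need tool [-0.7  0.  -0. ] y heading 89.81 tilt [-0.0091  0.0018] F [-0.1  3.   2.7] w 13.0 t 19.85
theta 3.045 r 77.2
[-0.7, -0.8, 2.3] 3.08
[-0.0, -0.1, 2.3] 3.11
[-0.0, -0.1, 2.3] 3.14
[-0.0, 0.0, 2.3] 3.17
[-0.0, 0.1, 2.3] 3.2
[-0.0, 0.2, 2.3] 3.23
```

>>> {"op": "play_rows", "data": {
  "targets": [
    {"hand":1,"dx":0,"dy":0,"dz":2,"twist":0},
    {"hand":1,"dx":0,"dy":0,"dz":2,"twist":0},
    {"hand":1,"dx":0,"dy":0,"dz":2,"twist":0}
  ]
}}

```text
time: 20.1
ee_pos: [508.2, -97.7, -4.6]
tool_rot: [[-0.986, 0.166, -0.009], [0.166, 0.986, 0.001], [0.009, -0.0, -1.0]]
ft_force: [0.5, 0.7, 2.0]
grip_width: 13.0
```

```bash
python3 -c "
from h import *
arc(2,.03,r=77.8)"
```

```text
tip fix [-102.2  -77.1   35.4] need tool [-0.7  0.  -0. ] y heading 89.82 tilt [-0.0093  0.0014] F [0.5 0.7 2. ] w 13.0 t 20.1
theta 3.136 r 77.1
[-0.7, -0.7, 2.3] 3.17
[-0.0, 0.1, 2.3] 3.2
```

>>> {"op": "play_rows", "data": {
  "targets": [
    {"hand":1,"dx":0,"dy":0,"dz":1.5,"twist":0},
    {"hand":1,"dx":0,"dy":0,"dz":1.5,"twist":0},
    {"hand":1,"dx":0,"dy":0,"dz":1.5,"twist":0}
  ]
}}

```text
time: 20.35
ee_pos: [508.6, -97.9, -6.9]
tool_rot: [[-0.986, 0.166, -0.01], [0.166, 0.986, 0.001], [0.01, -0.0, -1.0]]
ft_force: [-13.4, 4.4, 39.3]
grip_width: 13.1
```

```bash
python3 -c "
from h import *
arc(2,.03,r=77.8)
p,d=read_camera('scene');cv2.imwrite('pics/s6.png',cv2.resize(p[150:280,260:420],None,fx=5,fy=4.6,interpolation=cv2.INTER_CUBIC))"
```

```text
tip fix [-101.7  -77.2   33.1] need tool [-0.2  0.  -0. ] y heading 89.84 tilt [-0.0103  0.0014] F [-13.4   4.4  39.3] w 13.1 t 20.35
theta -3.118 r 77.2
[-0.2, -0.5, 2.3] -3.09
[-0.0, 0.2, 2.3] -3.06
```

View pics/s6.png

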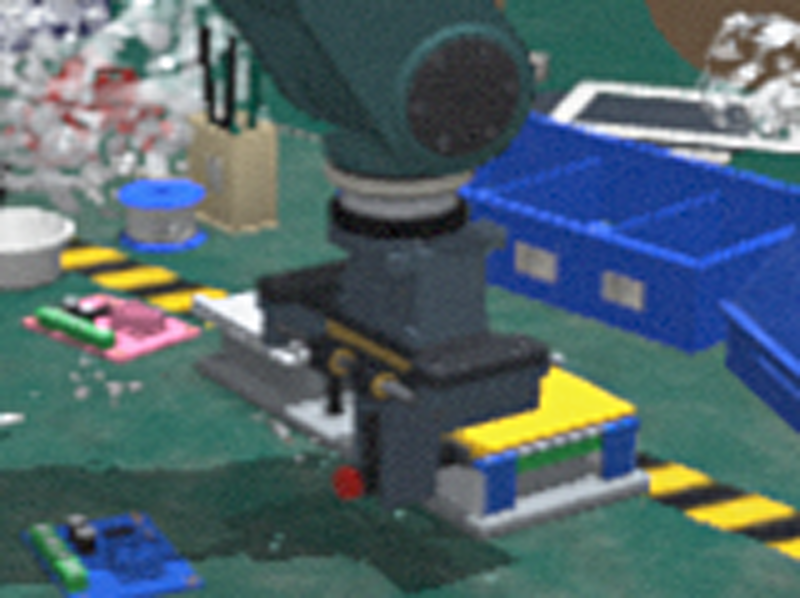

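>>> {"op": "play_rows", "data": {
  "targets": [
    {"hand":1,"dx":0,"dy":0,"dz":0,"twist":0},
    {"hand":1,"dx":0,"dy":0,"dz":0,"twist":0},
    {"hand":1,"dx":0,"dy":0,"dz":0.3,"twist":0},
    {"hand":1,"dx":0,"dy":0,"dz":0.3,"twist":0}
  ]
}}

```text
time: 20.73
ee_pos: [508.5, -97.8, -6.3]
tool_rot: [[-0.986, 0.166, -0.011], [0.166, 0.986, 0.001], [0.011, -0.0, -1.0]]
ft_force: [-5.0, 1.1, 13.6]
grip_width: 13.2
```

```bash
python3 -c "
from h import *
s,f,t=fx();print(s['ft_force'],f)
a=np.pi;n=14;st=np.array([-.02,-.03,-.04]+[-.05]*11);th=a+np.cumsum(st)
y=77.4*np.cos(th);z=77.8*np.sin(th)
print(np.c_[np.diff(np.r_[-77.4,y]),-np.diff(np.r_[0,z]),th].round(2).tolist())
"
```

```text
[-4.99433313  1.07203531 13.58650953] [-101.85324067  -77.11608905   33.67237951]
[[0.02, -1.56, 3.12], [0.08, -2.33, 3.09], [0.22, -3.1, 3.05], [0.44, -3.86, 3.0], [0.64, -3.84, 2.95], [0.83, -3.8, 2.9], [1.01, -3.75, 2.85], [1.2, -3.7, 2.8], [1.38, -3.63, 2.75], [1.56, -3.56, 2.7], [1.74, -3.48, 2.65], [1.91, -3.39, 2.6], [2.07, -3.29, 2.55], [2.23, -3.18, 2.5]]
```

>>> {"op": "play_rows", "data": {
  "targets": [
    {"hand":1,"dx":0,"dy":0,"dz":-1.6,"twist":0},
    {"hand":1,"dx":0,"dy":0.1,"dz":-2.3,"twist":0},
    {"hand":1,"dx":0,"dy":0.2,"dz":-3.1,"twist":0},
    {"hand":1,"dx":0,"dy":0.4,"dz":-3.8,"twist":0},
    {"hand":1,"dx":0,"dy":0.6,"dz":-3.8,"twist":0},
    {"hand":1,"dx":0,"dy":0.8,"dz":-3.8,"twist":0},
    {"hand":1,"dx":0,"dy":1,"dz":-3.7,"twist":0},
    {"hand":1,"dx":0,"dy":1.2,"dz":-3.7,"twist":0},
    {"hand":1,"dx":0,"dy":1.4,"dz":-3.6,"twist":0},
    {"hand":1,"dx":0,"dy":1.6,"dz":-3.5,"twist":0}
  ]
}}

```text
time: 21.57
ee_pos: [509.7, -90.1, 28.1]
tool_rot: [[-0.986, 0.166, -0.011], [0.166, 0.986, 0.001], [0.011, -0.001, -1.0]]
ft_force: [2.3, -1.0, -6.0]
grip_width: 13.2
```

```bash
python3 -c "
from h import *
arc(12,-.05,r=77.6)"
```

```text
tip fix [-101.9  -69.3   68.1] need tool [-0.4  0.  -0. ] y heading 89.85 tilt [-0.0111  0.0013] F [ 2.3 -1.  -6. ] w 13.2 t 21.57
theta 2.696 r 76.8
[-0.4, 1.0, -3.8] 2.65
[0.0, 1.9, -3.4] 2.6
[0.0, 2.1, -3.3] 2.55
[0.0, 2.3, -3.2] 2.5
[0.0, 2.4, -3.0] 2.45
[0.0, 2.6, -2.9] 2.4
[0.0, 2.7, -2.8] 2.35
[0.0, 2.8, -2.6] 2.3
[0.0, 3.0, -2.5] 2.25
[0.0, 3.1, -2.4] 2.2
[0.0, 3.2, -2.2] 2.15
[0.0, 3.3, -2.0] 2.1
```

>>> {"op": "play_rows", "data": {
  "targets": [
    {"hand":1,"dx":0,"dy":1.6,"dz":-3.4,"twist":0},
    {"hand":1,"dx":0,"dy":1.9,"dz":-3.4,"twist":0},
    {"hand":1,"dx":0,"dy":2.1,"dz":-3.3,"twist":0},
    {"hand":1,"dx":0,"dy":2.3,"dz":-3.2,"twist":0},
    {"hand":1,"dx":0,"dy":2.4,"dz":-3,"twist":0},
    {"hand":1,"dx":0,"dy":2.6,"dz":-2.9,"twist":0},
    {"hand":1,"dx":0,"dy":2.7,"dz":-2.7,"twist":0},
    {"hand":1,"dx":0,"dy":2.8,"dz":-2.5,"twist":0},
    {"hand":1,"dx":0,"dy":3,"dz":-2.4,"twist":0},
    {"hand":1,"dx":0,"dy":3.1,"dz":-2.2,"twist":0}
  ]
}}

```text
time: 22.4
ee_pos: [514.4, -62.6, 59.7]
tool_rot: [[-0.986, 0.166, -0.011], [0.166, 0.986, 0.002], [0.011, 0.0, -1.0]]
ft_force: [5.6, 0.6, -13.7]
grip_width: 13.4
```

```bash
python3 -c "
from h import *
arc(12,-.05,r=77.6)
p,d=read_camera('scene');cv2.imwrite('pics/s7.png',cv2.resize(p[150:280,260:420],None,fx=5,fy=4.6,interpolation=cv2.INTER_CUBIC))"
```

```text
tip fix [-101.8  -41.4   99.7] need tool [-0.3  0.  -0. ] y heading 89.84 tilt [-0.0107  0.0023] F [  5.6   0.6 -13.7] w 13.4 t 22.4
theta 2.14 r 76.9
[-0.3, 2.9, -2.6] 2.09
[0.0, 3.4, -1.8] 2.04
[0.0, 3.5, -1.7] 1.99
[0.0, 3.6, -1.5] 1.94
[0.0, 3.7, -1.3] 1.89
[0.0, 3.7, -1.1] 1.84
[0.0, 3.8, -0.9] 1.79
[0.0, 3.8, -0.7] 1.74
[0.0, 3.8, -0.6] 1.69
[0.0, 3.9, -0.4] 1.64
[0.0, 3.9, -0.2] 1.59
[0.0, 3.9, 0.0] 1.54
```

View pics/s7.png

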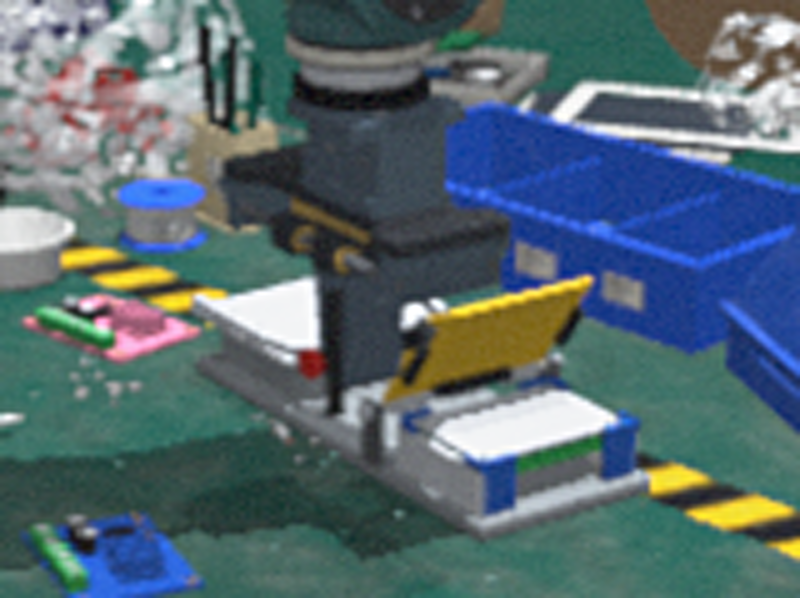

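>>> {"op": "play_rows", "data": {
  "targets": [
    {"hand":1,"dx":0,"dy":3.2,"dz":-1.2,"twist":0},
    {"hand":1,"dx":0,"dy":3.4,"dz":-1.6,"twist":0},
    {"hand":1,"dx":0,"dy":3.5,"dz":-1.5,"twist":0},
    {"hand":1,"dx":0,"dy":3.6,"dz":-1.3,"twist":0},
    {"hand":1,"dx":0,"dy":3.7,"dz":-1.1,"twist":0},
    {"hand":1,"dx":0,"dy":3.7,"dz":-0.9,"twist":0},
    {"hand":1,"dx":0,"dy":3.8,"dz":-0.8,"twist":0},
    {"hand":1,"dx":0,"dy":3.8,"dz":-0.6,"twist":0},
    {"hand":1,"dx":0,"dy":3.8,"dz":-0.4,"twist":0}
  ]
}}

```text
time: 23.2
ee_pos: [520.2, -28.4, 71.7]
tool_rot: [[-0.986, 0.165, -0.012], [0.165, 0.986, -0.0], [0.011, -0.002, -1.0]]
ft_force: [0.3, -4.2, -3.9]
grip_width: 13.6
```

```bash
python3 -c "
from h import *
arc(12,-.05,r=77.6)"
```

```text
tip fix [-101.6   -6.7  111.7] need tool [-0.1  0.  -0. ] y heading 89.89 tilt [-0.0116 -0.0003] F [ 0.3 -4.2 -3.9] w 13.6 t 23.2
theta 1.658 r 76.9
[-0.1, 3.8, -0.9] 1.61
[0.0, 3.9, -0.1] 1.56
[0.0, 3.9, 0.1] 1.51
[0.0, 3.9, 0.3] 1.46
[0.0, 3.8, 0.5] 1.41
[-0.0, 3.8, 0.7] 1.36
[-0.0, 3.8, 0.9] 1.31
[-0.0, 3.7, 1.1] 1.26
[-0.0, 3.7, 1.3] 1.21
[-0.0, 3.6, 1.5] 1.16
[-0.0, 3.5, 1.6] 1.11
[-0.0, 3.4, 1.8] 1.06
```

>>> {"op": "play_rows", "data": {
  "targets": [
    {"hand":1,"dx":0,"dy":3.8,"dz":-0.2,"twist":0},
    {"hand":1,"dx":0,"dy":3.9,"dz":-0.1,"twist":0},
    {"hand":1,"dx":0,"dy":3.9,"dz":0.1,"twist":0},
    {"hand":1,"dx":0,"dy":3.9,"dz":0.3,"twist":0},
    {"hand":1,"dx":0,"dy":3.8,"dz":0.5,"twist":0},
    {"hand":1,"dx":0,"dy":3.8,"dz":0.7,"twist":0},
    {"hand":1,"dx":0,"dy":3.8,"dz":0.9,"twist":0},
    {"hand":1,"dx":0,"dy":3.7,"dz":1.1,"twist":0},
    {"hand":1,"dx":0,"dy":3.7,"dz":1.3,"twist":0},
    {"hand":1,"dx":0,"dy":3.6,"dz":1.5,"twist":0}
  ]
}}

```text
time: 24.03
ee_pos: [527.2, 12.3, 64.5]
tool_rot: [[-0.986, 0.165, -0.011], [0.165, 0.986, -0.002], [0.011, -0.004, -1.0]]
ft_force: [2.3, -7.1, -6.5]
grip_width: 13.3
```

```bash
python3 -c "
from h import *
arc(12,-.05,r=78.6)"
```

```text
tip fix [-101.4   34.7  104.5] need tool [ 0.1 -0.   0. ] y heading 89.93 tilt [-0.0111 -0.002 ] F [ 2.3 -7.1 -6.5] w 13.3 t 24.03
theta 1.108 r 77.6
[0.1, 3.9, 1.0] 1.06
[-0.0, 3.4, 2.0] 1.01
[-0.0, 3.3, 2.2] 0.96
[-0.0, 3.2, 2.3] 0.91
[-0.0, 3.0, 2.5] 0.86
[-0.0, 2.9, 2.6] 0.81
[-0.0, 2.8, 2.8] 0.76
[-0.0, 2.6, 2.9] 0.71
[-0.0, 2.5, 3.0] 0.66
[-0.0, 2.3, 3.2] 0.61
[-0.0, 2.2, 3.3] 0.56
[-0.0, 2.0, 3.4] 0.51
```

>>> {"op": "play_rows", "data": {
  "targets": [
    {"hand":1,"dx":0,"dy":3.1,"dz":2.0,"twist":0},
    {"hand":1,"dx":0,"dy":3.3,"dz":2.1,"twist":0},
    {"hand":1,"dx":0,"dy":3.2,"dz":2.2,"twist":0},
    {"hand":1,"dx":0,"dy":3.1,"dz":2.3,"twist":0},
    {"hand":1,"dx":0,"dy":3,"dz":2.5,"twist":0},
    {"hand":1,"dx":0,"dy":2.8,"dz":2.6,"twist":0},
    {"hand":1,"dx":0,"dy":2.7,"dz":2.8,"twist":0},
    {"hand":1,"dx":0,"dy":2.5,"dz":2.9,"twist":0},
    {"hand":1,"dx":0,"dy":2.4,"dz":3,"twist":0},
    {"hand":1,"dx":0,"dy":2.2,"dz":3.1,"twist":0}
  ]
}}

```text
time: 24.87
ee_pos: [532.4, 42.9, 37.3]
tool_rot: [[-0.986, 0.164, -0.011], [0.164, 0.986, -0.003], [0.01, -0.005, -1.0]]
ft_force: [1.4, -7.6, -1.4]
grip_width: 13.2
```

```bash
python3 -c "
from h import *
arc(12,-.05,r=78.8)"
```

```text
tip fix [-101.2   65.8   77.3] need tool [ 0.3 -0.   0. ] y heading 89.97 tilt [-0.0109 -0.0034] F [ 1.4 -7.6 -1.4] w 13.2 t 24.87
theta 0.572 r 78.2
[0.2, 2.5, 3.1] 0.52
[-0.0, 1.9, 3.5] 0.47
[-0.0, 1.7, 3.5] 0.42
[-0.0, 1.5, 3.6] 0.37
[-0.0, 1.4, 3.7] 0.32
[-0.0, 1.2, 3.8] 0.27
[-0.0, 1.0, 3.8] 0.22
[-0.0, 0.8, 3.9] 0.17
[-0.0, 0.6, 3.9] 0.12
[-0.0, 0.4, 3.9] 0.07
[-0.0, 0.2, 3.9] 0.02
[-0.0, 0.0, 3.9] -0.03
```

>>> {"op": "play_rows", "data": {
  "targets": [
    {"hand":1,"dx":0,"dy":1.5,"dz":3.4,"twist":0},
    {"hand":1,"dx":0,"dy":1.7,"dz":3.5,"twist":0},
    {"hand":1,"dx":0,"dy":1.6,"dz":3.5,"twist":0},
    {"hand":1,"dx":0,"dy":1.4,"dz":3.6,"twist":0},
    {"hand":1,"dx":0,"dy":1.3,"dz":3.7,"twist":0},
    {"hand":1,"dx":0,"dy":1.1,"dz":3.7,"twist":0},
    {"hand":1,"dx":0,"dy":0.9,"dz":3.8,"twist":0},
    {"hand":1,"dx":0,"dy":0.7,"dz":3.8,"twist":0},
    {"hand":1,"dx":0,"dy":0.4,"dz":3.5,"twist":0},
    {"hand":1,"dx":0,"dy":0.2,"dz":2.5,"twist":0}
  ]
}}

```text
time: 25.7
ee_pos: [534.7, 55.7, -0.8]
tool_rot: [[-0.986, 0.164, -0.01], [0.164, 0.986, -0.003], [0.009, -0.004, -1.0]]
ft_force: [-0.5, -3.2, 1.8]
grip_width: 13.4
```

```bash
python3 -c "
from h import *
arc(3,-.02,r=78.8)"
```

```text
tip fix [-101.1   78.7   39.2] need tool [ 0.4 -0.   0. ] y heading 89.96 tilt [-0.01   -0.0027] F [-0.5 -3.2  1.8] w 13.4 t 25.7
theta 0.054 r 78.8
[0.4, 0.0, 1.6] 0.03
[-0.0, 0.0, 1.6] 0.01
[-0.0, 0.0, 1.6] -0.01
```

>>> {"op": "play_rows", "data": {
  "targets": [
    {"hand":1,"dx":0,"dy":0,"dz":1.5,"twist":0},
    {"hand":1,"dx":0,"dy":0,"dz":1.5,"twist":0},
    {"hand":1,"dx":0,"dy":0,"dz":1.3,"twist":0},
    {"hand":0.3,"dx":0,"dy":0,"dz":0,"twist":0},
    {"hand":0.3,"dx":0,"dy":0,"dz":0,"twist":0},
    {"hand":0.3,"dx":0,"dy":0,"dz":0,"twist":0},
    {"hand":0.3,"dx":0,"dy":0,"dz":0,"twist":0}
  ]
}}

```text
time: 26.28
ee_pos: [534.4, 56.1, -6.1]
tool_rot: [[-0.986, 0.164, -0.01], [0.164, 0.986, -0.002], [0.01, -0.004, -1.0]]
ft_force: [0.7, 0.1, 0.8]
grip_width: 37.3
```

```bash
python3 -c "
from h import *
arc(1,-.02,r=78.8)"
```

```text
tip fix [-101.4   79.1   33.9] need tool [ 0.1 -0.   0. ] y heading 89.94 tilt [-0.0105 -0.0021] F [0.7 0.1 0.8] w 37.3 t 26.28
theta -0.014 r 79.1
[0.1, -0.3, 1.6] -0.03
```

Released; now open more, rise and move out to look at the nest.

>>> {"op": "play_rows", "data": {
  "targets": [
    {"hand":0.3,"dx":0,"dy":0,"dz":0,"twist":0},
    {"hand":0.3,"dx":0,"dy":0,"dz":0,"twist":0},
    {"hand":0.3,"dx":0,"dy":0,"dz":-4,"twist":0},
    {"hand":0.3,"dx":0,"dy":0,"dz":-10,"twist":0},
    {"hand":0.3,"dx":0,"dy":0,"dz":-20,"twist":0},
    {"hand":0.3,"dx":0,"dy":0,"dz":-30,"twist":0},
    {"hand":0.3,"dx":0,"dy":0,"dz":-30,"twist":0},
    {"hand":0.3,"dx":0,"dy":0,"dz":-30,"twist":0},
    {"hand":0.3,"dx":0,"dy":0,"dz":-30,"twist":0},
    {"hand":0.3,"dx":0,"dy":0,"dz":-30,"twist":0},
    {"hand":0.3,"dx":0,"dy":0,"dz":-30,"twist":0},
    {"hand":0.3,"dx":0,"dy":0,"dz":-20,"twist":0}
  ]
}}

```text
time: 27.28
ee_pos: [532.9, 56.4, 241.1]
tool_rot: [[-0.986, 0.164, -0.017], [0.164, 0.986, -0.002], [0.016, -0.005, -1.0]]
ft_force: [0.0, 0.2, 0.5]
grip_width: 64.2
```

>>> {"op": "play_rows", "data": {
  "targets": [
    {"hand":0.3,"dx":-10,"dy":-6,"dz":-5,"twist":0},
    {"hand":0.3,"dx":-25,"dy":-16,"dz":0,"twist":0},
    {"hand":0.3,"dx":-25,"dy":-16,"dz":0,"twist":0},
    {"hand":0.3,"dx":-25,"dy":-16,"dz":0,"twist":0},
    {"hand":0.3,"dx":-25,"dy":-16,"dz":0,"twist":0},
    {"hand":0.3,"dx":-25,"dy":-16,"dz":0,"twist":0},
    {"hand":0.3,"dx":-25,"dy":-16,"dz":0,"twist":0},
    {"hand":0.3,"dx":-10,"dy":-6,"dz":0,"twist":0},
    {"hand":0.3,"dx":0,"dy":0,"dz":0,"twist":0}
  ]
}}

```text
time: 28.03
ee_pos: [691.9, -87.3, 253.0]
tool_rot: [[-0.987, 0.162, -0.006], [0.162, 0.987, -0.002], [0.005, -0.003, -1.0]]
ft_force: [0.5, 0.0, 0.3]
grip_width: 63.5
```

```bash
python3 -c "
from h import *
import pickle
s=state();print(s['ee_pos'],s['ft_force'])
c=calibration('wrist')
p,d=read_camera('wrist');cv2.imwrite('pics/w13.png',p);pickle.dump((s,c,p,d),open('w13.pkl','wb'))
p,d=read_camera('scene');cv2.imwrite('pics/s8.png',cv2.resize(p[150:280,260:420],None,fx=5,fy=4.6,interpolation=cv2.INTER_CUBIC))"
```

```text
[691.85368889 -87.29121898 253.02028994] [0.49073798 0.01464931 0.32887221]
```

View pics/w13.png

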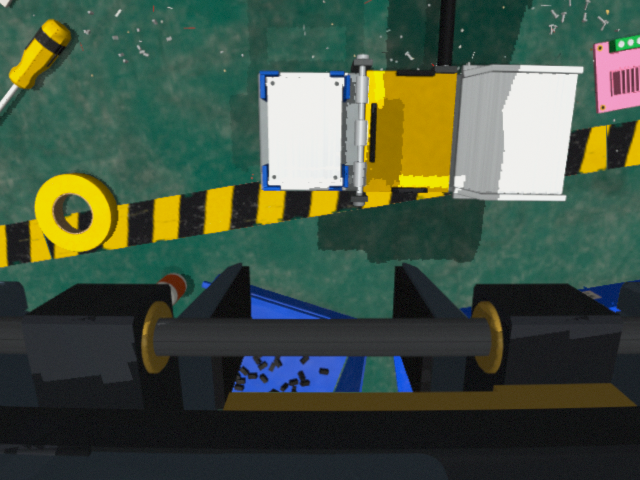

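View pics/s8.png

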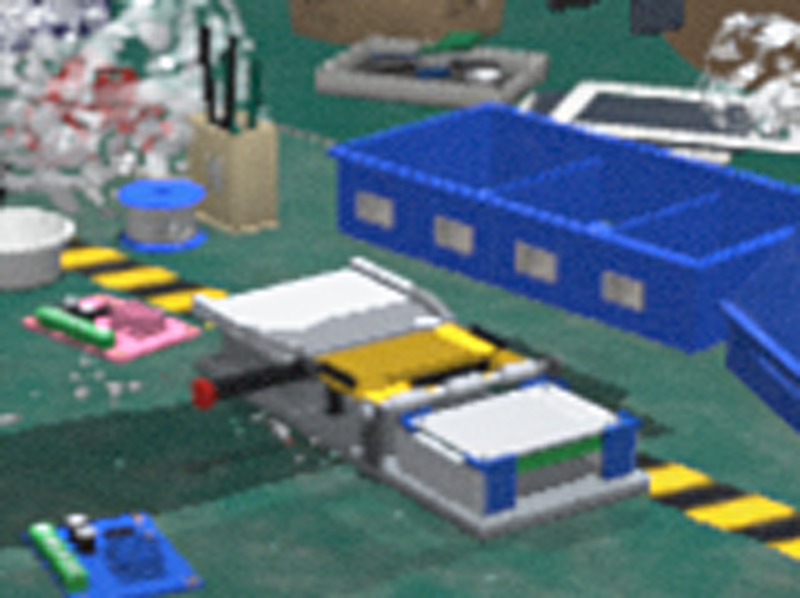

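Run:
```python
from h import *
import pickle
s,c,p,d=pickle.load(open('w13.pkl','rb'))
K=c['camera_matrix'];V=c['view'];Ri=V[:3,:3].T;o=-Ri@V[:3,3]
def reg(u0,u1,v0,v1,n):
    uv=np.stack(np.meshgrid(np.arange(u0,u1),np.arange(v0,v1)),-1).reshape(-1,1,2).astype(float)
    r=cv2.undistortPoints(uv,K,np.array([c['k1'],0,0,0,0.]))[:,0];D=d[v0:v1,u0:u1].reshape(-1);k=D>0
    P=(np.c_[r,np.ones(len(r))]*D[:,None])[k]@Ri.T+o
    A=np.c_[P[:,:2]-P[:,:2].mean(0),np.ones(len(P))];co,*_=np.linalg.lstsq(A,P[:,2],rcond=None)
    print(n,"z",co[2].round(2),"slope",co[:2].round(4),"center",(RF.T@(P[:,:2].mean(0)-O)).round(1))
reg(275,340,80,180,"board");reg(480,560,85,185,"tray");reg(395,445,90,180,"plate")
cv2.imwrite('pics/w13a.png',cv2.resize(p[55:205,250:375],None,fx=4.5,fy=4,interpolation=cv2.INTER_CUBIC))
hsv=cv2.cvtColor(p,cv2.COLOR_BGR2HSV);m=cv2.inRange(hsv,(0,0,215),(180,40,255));m[:,:255]=0;m[:,352:]=0;m[:60]=0;m[200:]=0
k=max(cv2.findContours(m,0,2)[0],key=cv2.contourArea);r=cv2.minAreaRect(k);print(r)
q=[RF.T@(onz('wrist',*b,47,c)[:2]-O) for b in cv2.boxPoints(r)];print(np.round(q,1),np.mean(q,0))
```

```text
board z 47.88 slope [-0.0008 -0.0012] center [ -3.2 -52.7]
tray z 51.69 slope [-0.0006 -0.0019] center [1.000e-01 1.577e+02]
plate z 50.78 slope [-0.001 -0.001] center [ 1.  58.2]
((305.0, 130.5), (115.0, 76.0), 90.0)
[[-56.5 -91. ]
 [-56.5 -17.8]
 [ 54.2 -16.3]
 [ 54.4 -94.1]] [ -1.107623   -54.80910556]
```

View pics/w13a.png

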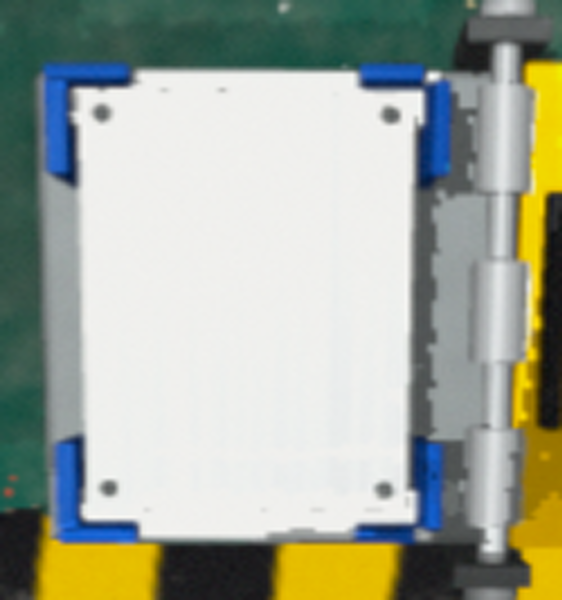

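```bash
python3 -c "
from workcell import *
print(hand_in())"
```

```text
the job is handed in; nothing more can be done
None
```

I flipped the board and handed the job in at about 28 s. It lies face-down in the nest, and the plate is back open.

**What I did:** I gripped the board by the ends of its green connector and slid it along the tray until it met the stop bar. Contact was about 8.5 N, at the position I had predicted. I then gripped the handle and swung the plate over. The board tipped into the nest just past upright, and I pressed the plate down to its stop. Finally I swung the plate back, let go and moved clear.

**Last checks, from the wrist camera:**
- **Board height:** the underside is at about 47.1 mm, against a target of 47. I subtracted 0.7 mm because the tray and plate floors read that much high.
- **Board position:** it lies level (slope under 0.002) and about 55 mm from the hinge, inside all four blue corners. I could not measure its position along the hinge cleanly, because the white rails merge with the board in the image. The corner walls leave it about 2 mm of play.
- **Plate:** it lies flat at about 50 mm.
- **Bystanders:** I kept clear of them and saw no sign that any had moved, but I did not re-measure their positions.

**What disagreed or came close:**
- **Fingertips:** they end about 40 mm short of the reported tool point. I found this when the first grip closed above the connector, and used the true tip from then on.
- **Tool tilt:** it drifted by up to 0.026 rad during fast moves.
- **Pressing force:** the last press on the plate reached 39 N through the fingers.

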